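# Hang two oiled candlesticks on the drying rail

### The job

Hang both freshly oiled candlesticks on the sloped drying rail: take each by its roller hanger (the orange part is the grip), keep it upright, set both wheels on the upper end of the rail before you let go, then let it roll down by itself to the red stop, and the second one up to the first once that has come to rest. Nothing may touch the wet wood or bump the strip light above the rail, and the bottle, tin and chuck stay where they are.

Things in the scene. Friction and masses are not known exactly. Their poses are not given: they have to be found in the camera images.
- trolley_a: loose roller hanger with a dark wooden candlestick fixed under it, 244 mm tall, about 0.34 kg in all. It stands on the bench on the bare underside of the candlestick's foot. Origin: centre of that underside; z up; y along its two wheels; x to its open side, at the start away from the robot within 35 degrees. The bumpers at its ends are 94 mm apart in y
- trolley_a_grip (a point): where to grip trolley_a: 226 mm above its origin, in the orange plastic grip, 16 mm in x, 24 mm in y, from 194 to 244 mm, centred on the z axis, flat y faces. Just below it is an aluminium cap: z 190 to 194, x -17 to 11, y +-47 mm, so reach no more than 30 mm below this point
- trolley_a_seat (a point): point of trolley_a on its z axis 160 mm above the origin, midway between the wheels at the bottom of their grooves; it lies on the rail's top edge when both wheels sit. Free-running wheels, axes along x at y +-23, z 171 mm: grooves 10 mm wide at radius 11, flaring to 18 mm at radius 17. They guide themselves onto the rail if set within about 3 mm sideways
- trolley_a_mouth (a point): middle of the mouth of trolley_a that takes the rail: 131 mm above the origin, open to +x. Above it the wheel flanges (z 154 mm), below it the arm that carries the candlestick (top z 108, x -17 to 11, 24 mm wide), behind it a strap (x -17 to -13 mm, 26 mm wide in y), which widens to +-43 mm above z 154
- stick_a: turned candlestick of dark wood, freshly oiled and wet, fixed to trolley_a with the same origin and axes: 95 mm tall, foot 64 mm and cup 40 mm in diameter
- trolley_b: loose roller hanger with a pale wooden candlestick fixed under it, 244 mm tall, about 0.34 kg in all. It stands on the bench on the bare underside of the candlestick's foot. Origin: centre of that underside; z up; y along its two wheels; x to its open side, at the start away from the robot within 35 degrees. The bumpers at its ends are 94 mm apart in y
- trolley_b_grip (a point): where to grip trolley_b: 226 mm above its origin, in the orange plastic grip, 16 mm in x, 24 mm in y, from 194 to 244 mm, centred on the z axis, flat y faces. Just below it is an aluminium cap: z 190 to 194, x -17 to 11, y +-47 mm, so reach no more than 30 mm below this point
- trolley_b_seat (a point): point of trolley_b on its z axis 160 mm above the origin, midway between the wheels at the bottom of their grooves; it lies on the rail's top edge when both wheels sit. Free-running wheels, axes along x at y +-23, z 171 mm: grooves 10 mm wide at radius 11, flaring to 18 mm at radius 17. They guide themselves onto the rail if set within about 3 mm sideways
- trolley_b_mouth (a point): middle of the mouth of trolley_b that takes the rail: 131 mm above the origin, open to +x. Above it the wheel flanges (z 154 mm), below it the arm that carries the candlestick (top z 108, x -17 to 11, 24 mm wide), behind it a strap (x -17 to -13 mm, 26 mm wide in y), which widens to +-43 mm above z 154
- stick_b: turned candlestick of pale wood, freshly oiled and wet, fixed to trolley_b with the same origin and axes: 95 mm tall, foot 64 mm and cup 40 mm in diameter
- track: the drying rail: fixed steel flat bar on edge, 8 mm thick, 25 mm high, held at its ends only, clear from y = 0 to 475 mm. Origin: on the centre line of its top edge at the face of the red stop at the low end; y runs uphill along the edge (7 degrees above level, towards the robot's left), x level, away from the robot, z square to both, up. The stop is 44 mm wide, 46 mm higher than the edge
- track_load (a point): point on the rail's top edge 340 mm up from the stop, the middle of the upper end where hangers are set on (260 to 410 mm). A hanger freed there rolls down by itself at up to about 0.25 m/s; until the fingers are withdrawn it leans lightly on the downhill one
- track_parked (a point): where the seat point of a hanger at the stop comes to rest: on the top edge, 47 mm from the stop. The second one stops behind it, at 141 mm
- stand: fixed stand that carries rail and lamp: plywood base 140 x 620 x 18 mm and two square 20 mm posts at y +-265 mm on its centre line, 475 mm high. Origin: underside centre of the base; y along the stand, x away from the robot, z up
- lamp: strip light fixed level on the posts, right above and along the rail: 28 mm wide, 612 mm long in y, from 12 mm below its origin to 15 mm above. Its origin is 485 mm above the bench, about 155 mm above the grip of a hanger sitting on the upper end: an upright gripper strikes it, one leaning 30 to 45 degrees with its body on the robot's side passes
- oil_bottle: amber bottle, 56 mm in diameter, 150 mm tall, loose; origin: centre of its underside
- wax_tin: yellow tin, 76 mm in diameter, 45 mm tall, loose; origin: centre of its underside
- chuck: steel lathe chuck, jaws up, 90 mm in diameter, 60 mm tall, 0.9 kg, loose; origin: centre of its underside
Mind the look-alikes: they are no part of the job. Leave any blue or purple look-alike of the trolley_a alone.

How it is judged:
By the outcome, as a careful person would: the job done as asked, in the order asked, and still so for the second after the job is handed in, with the robot touching nothing.
It also fails if it takes over 72 s, if anything falls off the work surface, if the arm or the gripper's body presses on something with over 40 N, if the wrist force passes 120 N, or if a joint passes its speed limit or range.

### The arm

A 6-joint arm with a two-finger parallel gripper is mounted at the origin on the work surface. World frame = base frame: x ahead of the robot, y to its left, z up, the work surface at z = 0. Lengths are in m, angles in rad, forces in N, time in s.
With the tool pointing down it reaches from about 0.375 to 0.975 m from the base axis. Payload 3.8 kg.
Tool frame: the origin (TCP) lies midway between the tips of the shut fingers; the grasp point (between the pads) lies 19 mm behind it; z points along the fingers, y is the line along which they close (so a half turn about z gives the same grasp; the last joint's range is limited). The gripper opens to 85 mm and grips with 20 to 120 N. Pads are 22 mm wide; open, the fingers measure 114 mm over their backs; the gripper's body (76 mm by 85 mm) begins 54 mm behind the grasp point. The pads swing forward as they close: fully open they stand 13 mm farther back than shut.
Start: joints at [-1.259, 0.264, 1.604, -0, 1.274, -0.037], TCP at [0.231, -0.634, 0.231] pointing down, gripper open.
Joint ranges: [-2.63, 2.63], [-0.94, 2.18], [0.31, 2.57], [-1.31, 4.45], [0, 2.66], [-2.55, 2.55]. Speed limits (rad/s): [2.57, 2.57, 3.14, 3.14, 3.14, 3.14].

### API

Orientations are given as a rotation vector (axis times angle).
In Python, from workcell import read_state, vision, ticket gives the robot as it stands. The module is installed in compiled form; this text tells all that it offers.
- The arm moves only by the tool jog_arm, never from a script. Its arguments are lists of equal length, an entry for each row: "turn": the turn, a rotation vector about the tool's x, y, z in rad, a list of three; "delta_pos": the shift along the tool's x, y, z in m, a list of three; "gripper": the finger opening in m, from 0 to 0.0854. In form: {"turn": [[rx, ry, rz], ...], "delta_pos": [[dx, dy, dz], ...], "gripper": [gripper, ...]}. A call has 1 to 20 rows; each row shifts and turns the commanded pose from where the row before left it, along the tool's axes as they then stand; what a row does not reach is not made up. A row lasts 1/12 s, in which the tool goes at most 41.7 mm and 7.16 degrees, less where a joint would pass 70% of its speed; a pose out of reach is approached as far as the arm can. A call with a gripper value outside its range is refused whole. The fingers move at their own pace and stop on an object; "grip_force" is the grip in N (left out, the last holds). Time passes only in rows, so rows that do not move let the fingers close. It gives the time, the measured TCP pose, the force, the opening and the grip force at its end, in the units of the state.
- read_state(): the state, without advancing time (a new reading comes with each control period).
- vision.read_camera(name): name is "side" or "top"; returns the picture (400x640x3 uint8, red, green, blue); there is no depth.
- vision.calibration(name): a dict with "vfov" (degrees; the focal length in pixels is half the picture's height over the tangent of half this angle, whatever the lens; pixels are square), "cx", "cy" (the principal point, pixels), "R" (3x3) and "t" (3): a world point X has camera coordinates R X + t. Camera axes: x right, y down, z forward; pixel columns grow to the right and rows downward; lengths in m; the calibration is good to about 2 mm. A picture is of the moment at which its call begins. calibration takes no time and is no camera call.
- ticket.finish_job(): hands the job in; it is judged then, once.
The state is a dict: "time": time; "q": joint angles; "joint_vel": joint speeds; "joint_torque": joint torques, N m; "tool_pos": TCP position; "tcp_rot": TCP orientation; "wrist_force": force on the tool from outside, world axes, zero at the start; "torque": the same for the moment, N m; "width": opening from 0.0 (shut) to 1.0 (fully open); "grip_force": force on a finger pad.
Only numpy, scipy, OpenCV 4.12 (cv2) and the standard library are available. Lean on these libraries where they do the work, as an engineer would, in place of code of your own. Each camera call takes 0.05 s, during which the arm holds its last target. There are 200 camera calls.

## Working session

There is one attempt and no reset: what is moved stays moved. The work goes in short steps, Python scripts to look and compute and a tool call to move; the robot and the scene stay as the last step left them, time stands still between calls to the robot, and variables do not carry over. Pictures are saved under pics/ and viewed, at most 10 in all, crops included, and the job is handed in when it is done.

Besides the shell and the picture viewer there is one more tool, called after ">>>" as name(argument=value, ...), one argument or row to a line, values as JSON. jog_arm: Moves the arm, as the interface text tells. Its arguments: {"type":"object","properties":{"turn":{"type":"array","items":{"type":"array","items":{"type":"number"}}},"delta_pos":{"type":"array","items":{"type":"array","items":{"type":"number"}}},"gripper":{"type":"array","items":{"type":"number"}},"grip_force":{"type":"number"}},"required":["turn","delta_pos","gripper"]}

```bash
mkdir -p pics; python3 - <<'E'
from workcell import read_state, vision
import cv2,numpy as np
for n in("side","top"):
    im=vision.read_camera(n); cv2.imwrite(f"pics/{n}0.png",im[:,:,::-1])
    c=vision.calibration(n); print(n,c["vfov"],c["cx"],c["cy"],np.round(c["R"],3).tolist(),np.round(c["t"],3).tolist(), np.round(-np.array(c["R"]).T@c["t"],3))
print(read_state())
E
```

```text
side 45.148567370600716 313.9149074768171 200.9096397932158 [[-0.875, -0.483, 0.005], [-0.301, 0.538, -0.787], [0.378, -0.691, -0.617]] [0.471, 0.365, 1.313] [0.025 0.938 1.094]
top 47.93887473318676 312.8695608997155 194.0599673106272 [[-0.006, -1.0, 0.002], [-0.983, 0.005, -0.183], [0.183, -0.003, -0.983]] [0.02, 0.523, 1.735] [0.196 0.023 1.801]
{'time': 0.1, 'q': array([-1.25888710e+00,  2.64708635e-01,  1.60521488e+00, -4.11594917e-05,
        1.27366831e+00, -3.69134993e-02]), 'joint_vel': array([ 0.00021594, -0.00418278, -0.00348609,  0.00038497,  0.00034084,
        0.00045276]), 'joint_torque': array([ 3.67939110e-04, -5.16706967e+01, -3.68590879e+01,  1.48413537e-06,
        6.31009490e-03, -8.02555803e-06]), 'tool_pos': array([ 0.23049048, -0.63375   ,  0.23007791]), 'tcp_rot': array([-3.09198282e+00, -5.44831726e-01,  4.91332377e-04]), 'wrist_force': array([-0.51618779,  0.4915021 , -0.3690236 ]), 'torque': array([-0.0532756 ,  0.02352776, -0.02351794]), 'grip_force': 0.0, 'width': 0.9971719703444746}
```

View pics/side0.png

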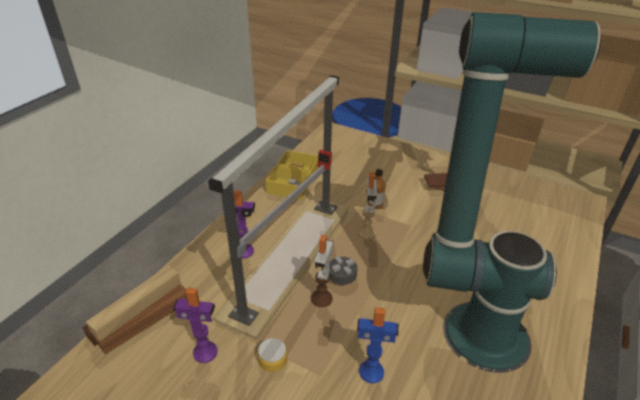

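View pics/top0.png

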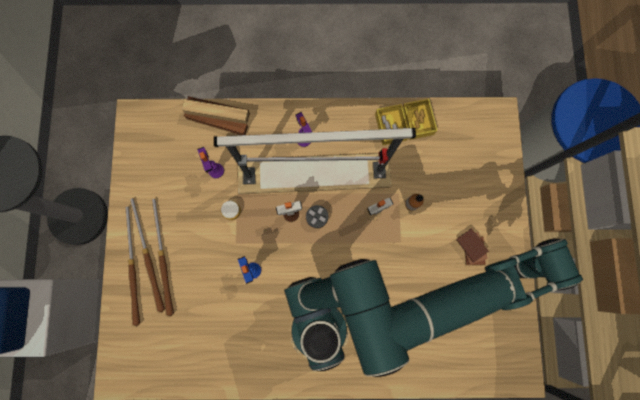

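Side view: purple look-alikes are at (240,215) and (200,320), and a blue one at (375,340). A grey hanger with a dark stick at (322,270) is trolley_a, and a grey hanger with a pale stick at (374,190) is trolley_b. In the top view, A is at (289,208) and B at (380,206). The red stop is at (324,158) in the side view and (384,156) in the top view. Next I'll check the choice in a close crop.

```bash
cat > h.py <<'E'
import numpy as np,cv2
from workcell import read_state, vision
from scipy.spatial.transform import Rotation as Ro
C={}
for n in("side","top"):
    c=vision.calibration(n); C[n]=(200/np.tan(np.radians(c["vfov"])/2),c["cx"],c["cy"],np.array(c["R"]),np.array(c["t"]))
def ray(n,u,v):
    f,cx,cy,R,t=C[n]; d=R.T@np.array([(u-cx)/f,(v-cy)/f,1]); return -R.T@t,d/np.linalg.norm(d)
def plane(n,u,v,z):
    o,d=ray(n,u,v); return o+d*(z-o[2])/d[2]
def tri(ps,pt):
    A=[];b=[]
    for n,p in(("side",ps),("top",pt)):
        o,d=ray(n,*p); P=np.eye(3)-np.outer(d,d); A.append(P);b.append(P@o)
    X=np.linalg.lstsq(np.vstack(A),np.hstack(b),rcond=None)[0]
    return X,[np.linalg.norm(a@X-bb) for a,bb in zip(A,b)]
def proj(n,X):
    f,cx,cy,R,t=C[n]; p=R@np.asarray(X)+t; return np.array([f*p[0]/p[2]+cx,f*p[1]/p[2]+cy])
def blobs(im,lo,hi,amin=8):
    m=cv2.inRange(cv2.cvtColor(im,cv2.COLOR_RGB2HSV),lo,hi)
    k,l,s,c=cv2.connectedComponentsWithStats(m)
    return [(c[i].round(1).tolist(),int(s[i][4]),s[i][:4].tolist()) for i in range(1,k) if s[i][4]>=amin]
E
python3 - <<'E'
from h import *
im={n:cv2.imread(f"pics/{n}0.png")[:,:,::-1].copy() for n in C}
for n in C:
    print(n,"orange",[b for b in blobs(im[n],(5,170,120),(14,255,255))])
    print(n,"red",[b for b in blobs(im[n],(0,150,80),(4,255,255))])
def crop(n,x,y,w=80,h=60,k=5): return cv2.resize(im[n][y:y+h,x:x+w],None,fx=k,fy=k,interpolation=cv2.INTER_CUBIC)
o=np.vstack([np.hstack([crop("side",285,230,80,60),crop("side",335,160)]),np.hstack([crop("top",250,175),crop("top",350,175)])])
cv2.imwrite("pics/c1.png",o[:,:,::-1])
o=np.vstack([cv2.resize(im["side"][75:215,205:345],None,fx=4,fy=4)[:, :],])
t=cv2.resize(im["top"][120:190,205:425],None,fx=3.6,fy=3.6)
cv2.imwrite("pics/c2.png",t[:,:,::-1]);cv2.imwrite("pics/c3.png",o[:,:,::-1])
for n in C: print(n,[proj(n,p).round(0).tolist() for p in((0,0,0),)])
E
```

```text
side orange [([371.8, 174.5], 11, [370, 173, 4, 4]), ([238.2, 198.5], 58, [235, 192, 7, 13]), ([322.3, 243.7], 69, [320, 236, 6, 16]), ([191.9, 296.1], 154, [186, 288, 12, 17]), ([378.8, 316.2], 141, [374, 308, 11, 17])]
side red [([326.0, 153.6], 43, [320, 151, 11, 10]), ([324.7, 164.6], 42, [319, 162, 11, 8])]
top orange [([302.2, 119.0], 13, [301, 117, 4, 5]), ([202.2, 155.4], 21, [200, 153, 5, 6]), ([381.3, 202.5], 15, [379, 201, 5, 4]), ([287.9, 204.4], 23, [285, 202, 6, 6]), ([244.3, 268.6], 20, [242, 266, 5, 6])]
top red [([384.3, 155.2], 64, [380, 149, 8, 14])]
side [[486.0, 335.0]]
top [[318.0, 330.0]]
```

View pics/c1.png

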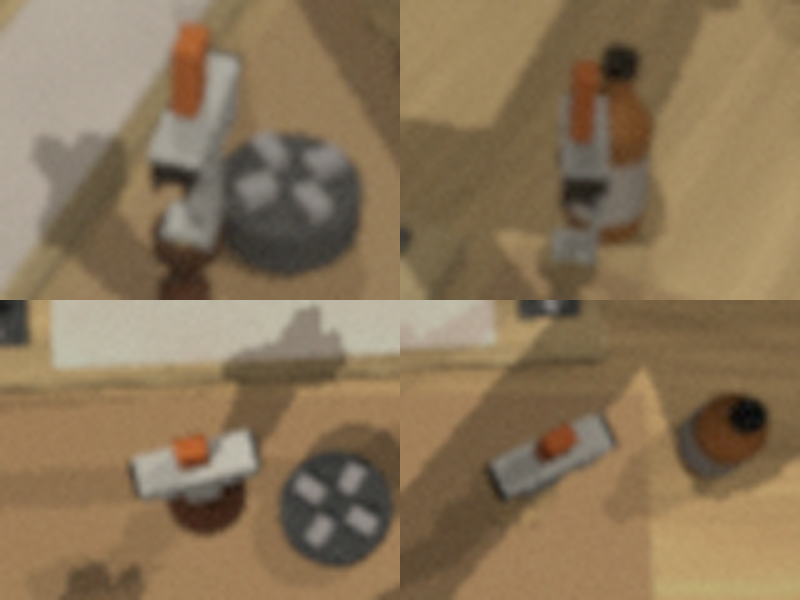

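View pics/c2.png

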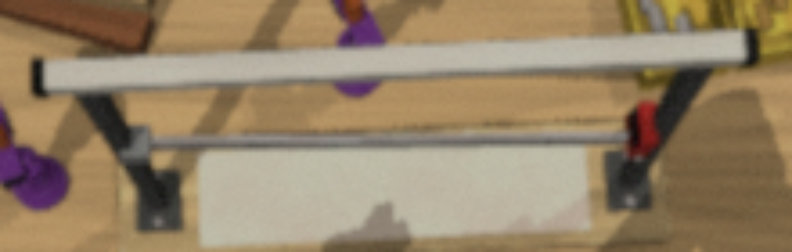

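View pics/c3.png

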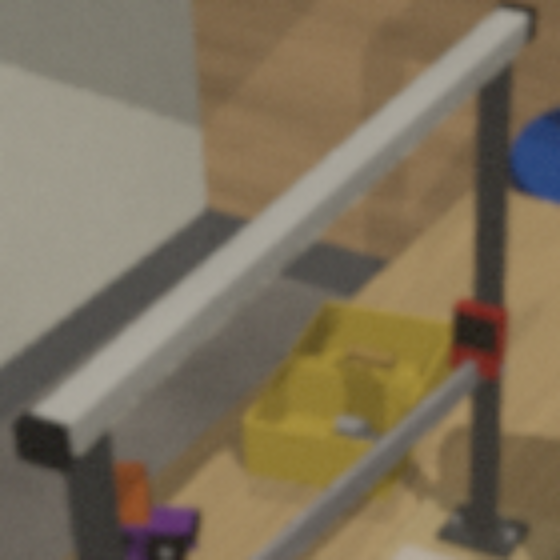

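Crop check: top row is the side view. A has a dark brown stick and stands beside the chuck. B has a pale stick with the amber bottle behind it, so both choices hold. In the top view, A's cap runs (276,207)–(302,200) and B's (368,208)–(393,197). The rail in the top view runs (247,159)–(379,158). The lamp in the top view runs (215,141)–(415,133).

```bash
cat >> h.py <<'E'
def edge(im,p,q,half=5,n=60,ch=1,sign=-1):
    """subpixel edge along p-q: sat falls going from left/up side; returns fitted two points"""
    hsv=cv2.cvtColor(im,cv2.COLOR_RGB2HSV).astype(np.float32)[:,:,ch]; hsv=cv2.GaussianBlur(hsv,(0,0),.7)
    p=np.array(p,float);q=np.array(q,float);d=(q-p)/np.linalg.norm(q-p);nn=np.array([-d[1],d[0]]); S=np.arange(-half,half+.01,.1);P=[]
    for a in np.linspace(0,1,n):
        L=p+(q-p)*a+S[:,None]*nn
        g=sign*np.gradient(cv2.remap(hsv,L[:,0].astype(np.float32)[None],L[:,1].astype(np.float32)[None],cv2.INTER_LINEAR)[0])
        i=g.argmax(); P.append([np.dot(L[i]-p,d),S[i]])
    P=np.array(P);k=np.ones(n,bool)
    for _ in range(5):
        c=np.polyfit(*P[k].T,1);r=P[:,1]-np.polyval(c,P[:,0]);k=abs(r)<max(.4,1.5*np.median(abs(r)))
    l=np.linalg.norm(q-p); return p+nn*c[1],q+nn*np.polyval(c,l),k.sum(),r[k].std()
def prism_c(n,o,yaw):
    c,s=np.cos(yaw),np.sin(yaw)
    pts=[proj(n,[o[0]+c*x-s*y,o[1]+s*x+c*y,z]) for x in(-.008,.008) for y in(-.012,.012) for z in(.194,.244)]
    h=cv2.convexHull(np.float32(pts));m=cv2.moments(h);return np.array([m["m10"],m["m01"]])/m["m00"],m["m00"]
E
python3 - <<'E'
from h import *
im={n:cv2.imread(f"pics/{n}0.png")[:,:,::-1].copy() for n in C}
cap={"A":[(131,459),(249,428),(260,467),(140,499)],"B":[(488,466),(601,411),(617,444),(502,500)]}
off={"A":(250,175,0),"B":(350,175,400)}
win={"A":{"side":(312,230,335,258),"top":(280,198,295,212)},"B":{"side":(366,168,379,192),"top":(375,197,388,209)}}
for k in cap:
    X=np.array([plane("top",(u-off[k][2])/5+off[k][0],(v-300)/5+off[k][1],.194)[:2] for u,v in cap[k]])
    dy=(X[0]+X[3]-X[1]-X[2]);yaw=np.arctan2(-dy[0],dy[1]); L=np.linalg.norm(dy)/2
    o=X.mean(0)+.003*np.array([np.cos(yaw),np.sin(yaw)]); print(k,"cap o",o.round(4),"yaw",np.degrees(yaw).round(1),"len",L.round(4),"w",np.linalg.norm(X[0]+X[1]-X[2]-X[3])/2)
    cs={}
    for n in C:
        a,b,c,d=win[k][n]; h=cv2.cvtColor(im[n],cv2.COLOR_RGB2HSV)[b:d,a:c]; m=cv2.inRange(h,(3,145,70),(14,255,255))
        kk,l,s,cc=cv2.connectedComponentsWithStats(m);i=1+s[1:,4].argmax();pc,ar=prism_c(n,o,yaw);cs[n]=cc[i]+[a,b]
        z=.219; pr=proj(n,[*o,z]); corr=cs[n]-(pc-pr); print("  ",n,"blob",cs[n].round(1),s[i,4],"pred",pc.round(1),ar.round(0),"-> o",plane(n,*corr,z)[:2].round(4)); cs[n]=corr
    print("  tri",tri(cs["side"],cs["top"]))
t=edge(im["top"],(250,158.6),(375,157.3)); s=edge(im["side"],(248,236),(318,170),sign=-1)
print(t,s)
o1,d1=ray("top",*t[0]);d2=ray("top",*t[1])[1];n1=np.cross(d1,d2);o2,e1=ray("side",*s[0]);e2=ray("side",*s[1])[1];n2=np.cross(e1,e2)
D=np.cross(n1,n2);D/=np.linalg.norm(D);D*=np.sign(D[1]);P=np.linalg.solve(np.array([n1,n2,[0,1,0]]),[n1@o1,n2@o2,0])
print("rail far edge at y=0",P,"dir",D,"slope",np.degrees(np.arcsin(D[2])))
for y in(.2,-.2):print(P+D*(y/D[1]))
# stop in both
for u,v in((215.6,141.4),(415,132.8)): print("lamp",plane("top",u,v,.5))
print("stop tri",tri((324.5,159),(384,155.5)))
E
```

```text
A cap o [0.4493 0.1053] yaw 14.7 len 0.0888 w 0.029833240658857563Traceback (most recent call last):
  File "<stdin>", line 14, in <module>
AttributeError: 'float' object has no attribute 'round'
```

```bash
cat > m.py <<'E'
from h import *
im={n:cv2.imread(f"pics/{n}0.png")[:,:,::-1].copy() for n in C}
cap={"A":[(131,459),(249,428),(260,467),(140,499)],"B":[(488,466),(601,411),(617,444),(502,500)]}
off={"A":(250,175,0),"B":(350,175,400)}
win={"A":{"side":(312,230,335,258),"top":(280,198,295,212)},"B":{"side":(366,168,379,192),"top":(375,197,388,209)}}
for k in cap:
    X=np.array([plane("top",(u-off[k][2])/5+off[k][0],(v-300)/5+off[k][1],.194)[:2] for u,v in cap[k]])
    dy=(X[0]+X[3]-X[1]-X[2]);yaw=np.arctan2(-dy[0],dy[1]); L=np.linalg.norm(dy)/2
    o=X.mean(0)+.003*np.array([np.cos(yaw),np.sin(yaw)]); print(k,"cap o",o.round(4),"yaw",np.degrees(yaw).round(1),"len",L.round(4),"w",np.linalg.norm(X[0]+X[1]-X[2]-X[3])/2)
    cs={}
    for n in C:
        a,b,c,d=win[k][n]; h=cv2.cvtColor(im[n],cv2.COLOR_RGB2HSV)[b:d,a:c]; m=cv2.inRange(h,(3,145,70),(14,255,255))
        kk,l,s,cc=cv2.connectedComponentsWithStats(m);i=1+s[1:,4].argmax();pc,ar=prism_c(n,o,yaw);cs[n]=cc[i]+[a,b]
        z=.219; pr=proj(n,[*o,z]); corr=cs[n]-(pc-pr); print("  ",n,"blob",cs[n].round(1),s[i,4],"pred",pc.round(1),int(ar),"-> o",plane(n,*corr,z)[:2].round(4)); cs[n]=corr
    print("  tri",tri(cs["side"],cs["top"]))
t=edge(im["top"],(250,158.6),(375,157.3)); s=edge(im["side"],(248,236),(318,170),sign=-1)
print(t,s)
o1,d1=ray("top",*t[0]);d2=ray("top",*t[1])[1];n1=np.cross(d1,d2);o2,e1=ray("side",*s[0]);e2=ray("side",*s[1])[1];n2=np.cross(e1,e2)
D=np.cross(n1,n2);D/=np.linalg.norm(D);D*=np.sign(D[1]);P=np.linalg.solve(np.array([n1,n2,[0,1,0]]),[n1@o1,n2@o2,0])
print("rail far edge at y=0",P,"dir",D,"slope",np.degrees(np.arcsin(D[2])))
for y in(.2,-.2):print(P+D*(y/D[1]))
for u,v in((215.6,141.4),(415,132.8)): print("lamp",plane("top",u,v,.5))
print("stop tri",tri((324.5,159),(384,155.5)))
E
python3 m.py
```

```text
A cap o [0.4493 0.1053] yaw 14.7 len 0.0888 w 0.029833240658857563
   side blob [322.5 243.2] 90 pred [324.2 243.6] 145 -> o [0.4542 0.106 ]
   top blob [287.7 204.5] 31 pred [288.4 205.7] 46 -> o [0.4539 0.1077]
  tri (array([0.45349544, 0.10760738, 0.22071116]), [np.float64(0.00011504551908792167), np.float64(0.00011504551908775471)])
B cap o [ 0.4533 -0.2248] yaw 25.6 len 0.093 w 0.026557719841419934
   side blob [372.5 178.3] 78 pred [372.6 180. ] 99 -> o [ 0.4571 -0.2326]
   top blob [380.9 202.8] 32 pred [381.1 204.1] 50 -> o [ 0.458  -0.2241]
  tri (array([ 0.45533929, -0.22347044,  0.22571089]), [np.float64(0.0015470133909549347), np.float64(0.0015470133909551134)])
(array([249.97638542, 156.32936744]), array([374.99084856, 156.42005414]), np.int64(51), np.float64(0.161284266737151)) (array([245.74131323, 233.60442313]), array([316.79034118, 168.71702853]), np.int64(55), np.float64(0.19504388043339888))
rail far edge at y=0 [0.62214811 0.         0.24928075] dir [-0.01899246  0.99571623  0.09049024] slope 5.191810587933285
[0.61833328 0.2        0.26745665]
[ 0.62596295 -0.2         0.23110484]
lamp [0.60144597 0.31049815 0.5       ]
lamp [ 0.62542242 -0.2905718   0.5       ]
stop tri (array([ 0.62990917, -0.23883858,  0.23246491]), [np.float64(0.0011215165944166653), np.float64(0.0011215165944169323)])
```

```bash
cat >> h.py <<'E'
def toolR(yaw,lean,tilt=0):
    """yaw,lean,tilt deg; tilt = rotation of trolley about its x (rail slope)"""
    L=np.radians(lean); B=np.array([[np.cos(L),0,np.sin(L)],[0,-1,0],[np.sin(L),0,-np.cos(L)]])
    return Ro.from_euler("z",yaw,degrees=True)*Ro.from_euler("x",tilt,degrees=True)*Ro.from_matrix(B)
def plan(segs,start=None):
    """segs: (pos,Rotation,rows)"""
    s=read_state(); p,R=(s["tool_pos"],Ro.from_rotvec(s["tcp_rot"])) if start is None else start
    T=[];D=[]
    for pos,Rt,n in segs:
        w=(R.inv()*Rt).as_rotvec()/n; st=(np.array(pos)-p)/n
        for i in range(n):
            D.append((R.inv().apply(st)).round(4).tolist());T.append(w.round(4).tolist());R=R*Ro.from_rotvec(w)
        p=np.array(pos);R=Rt
    print("turn/row deg max",np.degrees(max(map(np.linalg.norm,T))).round(2),"mm",1000*max(map(np.linalg.norm,D)))
    print('T',str(T).replace(" ",""));print('D',str(D).replace(" ",""))
def tcp(grip,R,d=.019): return np.array(grip)+R.apply([0,0,d])
def now():
    s=read_state();R=Ro.from_rotvec(s["tcp_rot"]);z=R.apply([0,0,1]);y=-R.apply([0,1,0])
    print("t",round(s["time"],2),"pos",s["tool_pos"].round(4),"yaw(y)",np.degrees(np.arctan2(-y[0],y[1])).round(2),"tilt",np.degrees(np.arcsin(y[2])).round(2),"lean",np.degrees(np.arccos(-z[2])).round(2),"F",s["wrist_force"].round(2),"w",round(s["width"],3),"gf",round(s["grip_force"],1),"q",s["q"].round(2))
E
python3 - <<'E'
from h import *
s=read_state()
plan([((.42,-.05,.33),toolR(5,20),18)])
im=cv2.imread("pics/top0.png")[:,:,::-1].copy()
e=edge(im,(222,135.5),(408,127.5),half=4); print("lamp far edge",e,[plane("top",*p,.5) for p in e[:2]])
e=edge(im,(222,146.5),(408,138.5),half=4,sign=1); print("lamp near edge",e,[plane("top",*p,.5) for p in e[:2]])
E
```

```text
turn/row deg max 1.39 mm 34.58757002161326
T [[-0.0026,0.0193,0.0144],[-0.0026,0.0193,0.0144],[-0.0026,0.0193,0.0144],[-0.0026,0.0193,0.0144],[-0.0026,0.0193,0.0144],[-0.0026,0.0193,0.0144],[-0.0026,0.0193,0.0144],[-0.0026,0.0193,0.0144],[-0.0026,0.0193,0.0144],[-0.0026,0.0193,0.0144],[-0.0026,0.0193,0.0144],[-0.0026,0.0193,0.0144],[-0.0026,0.0193,0.0144],[-0.0026,0.0193,0.0144],[-0.0026,0.0193,0.0144],[-0.0026,0.0193,0.0144],[-0.0026,0.0193,0.0144],[-0.0026,0.0193,0.0144]]
D [[0.021,-0.0269,-0.0055],[0.0207,-0.0272,-0.0052],[0.0204,-0.0275,-0.0048],[0.0201,-0.0277,-0.0045],[0.0198,-0.028,-0.0042],[0.0194,-0.0283,-0.0039],[0.0191,-0.0285,-0.0036],[0.0188,-0.0288,-0.0033],[0.0184,-0.0291,-0.003],[0.0181,-0.0293,-0.0028],[0.0177,-0.0296,-0.0025],[0.0173,-0.0298,-0.0022],[0.0169,-0.0301,-0.002],[0.0165,-0.0303,-0.0017],[0.0161,-0.0305,-0.0015],[0.0157,-0.0307,-0.0013],[0.0153,-0.031,-0.0011],[0.0148,-0.0312,-0.0009]]
lamp far edge (array([222.019726  , 135.95862957]), array([407.98980607, 127.2629911 ]), np.int64(43), np.float64(0.1855109303331238)) [array([0.61840434, 0.29173951, 0.5       ]), array([ 0.64302122, -0.27016671,  0.5       ])]
lamp near edge (array([221.96826901, 145.76225445]), array([407.96732947, 137.74041009]), np.int64(39), np.float64(0.27366258442652164)) [array([0.58773257, 0.29093368, 0.5       ]), array([ 0.60999045, -0.26862954,  0.5       ])]
```

>>> jog_arm(
  turn=[
    [-0.003,0.019,0.014],
    [-0.003,0.019,0.014],
    [-0.003,0.019,0.014],
    [-0.003,0.019,0.014],
    [-0.003,0.019,0.014],
    [-0.003,0.019,0.014],
    [-0.003,0.019,0.014],
    [-0.003,0.019,0.014],
    [-0.003,0.019,0.014],
    [-0.003,0.019,0.014],
    [-0.003,0.019,0.014],
    [-0.003,0.019,0.014],
    [-0.003,0.019,0.014],
    [-0.003,0.019,0.014],
    [-0.003,0.019,0.014],
    [-0.003,0.019,0.014],
    [-0.003,0.019,0.014],
    [-0.003,0.019,0.014],
  ],
  delta_pos=[
    [0.021,-0.027,-0.006],
    [0.021,-0.027,-0.005],
    [0.02,-0.028,-0.005],
    [0.02,-0.028,-0.005],
    [0.02,-0.028,-0.004],
    [0.019,-0.028,-0.004],
    [0.019,-0.029,-0.004],
    [0.019,-0.029,-0.003],
    [0.018,-0.029,-0.003],
    [0.018,-0.029,-0.003],
    [0.018,-0.03,-0.003],
    [0.017,-0.03,-0.002],
    [0.017,-0.03,-0.002],
    [0.017,-0.03,-0.002],
    [0.016,-0.031,-0.002],
    [0.016,-0.031,-0.001],
    [0.015,-0.031,-0.001],
    [0.015,-0.031,-0.001],
  ],
  gripper=[0.0854,0.0854,0.0854,0.0854,0.0854,0.0854,0.0854,0.0854,0.0854,0.0854,0.0854,0.0854,0.0854,0.0854,0.0854,0.0854,0.0854,0.0854],
)

```text
time: 1.6
tool_pos: [0.4177, -0.0466, 0.3295]
tcp_rot: [-3.085, -0.143, -0.54]
wrist_force: [0.4, -0.0, 0.1]
width: 1.002
grip_force: 0.0
```

```bash
python3 - <<'E'
from h import *
now(); R=toolR(14.7,38); g=tcp((.4525,.107,.227),R); pre=g-R.apply([0,0,.08]); print(g,pre)
plan([(pre,R,8)])
E
```

```text
t 1.6 pos [ 0.4177 -0.0466  0.3295] yaw(y) 5.22 tilt -0.54 lean 19.85 F [ 0.42 -0.02  0.14] w 1.002 gf 0.0 q [-0.26 -0.54  2.17  0.12  1.18  1.19]
[0.46381468 0.10996835 0.2120278 ] [0.41617392 0.09747003 0.27506866]
turn/row deg max 2.56 mm 19.293781381574735
T [[0.0111,0.0396,-0.0176],[0.0111,0.0396,-0.0176],[0.0111,0.0396,-0.0176],[0.0111,0.0396,-0.0176],[0.0111,0.0396,-0.0176],[0.0111,0.0396,-0.0176],[0.0111,0.0396,-0.0176],[0.0111,0.0396,-0.0176]]
D [[-0.0009,-0.018,0.0067],[-0.0008,-0.018,0.0069],[-0.0008,-0.0179,0.0071],[-0.0008,-0.0178,0.0072],[-0.0007,-0.0178,0.0074],[-0.0007,-0.0177,0.0076],[-0.0007,-0.0176,0.0077],[-0.0007,-0.0175,0.0079]]
```

>>> jog_arm(
  turn=[
    [0.011,0.04,-0.018],
    [0.011,0.04,-0.018],
    [0.011,0.04,-0.018],
    [0.011,0.04,-0.018],
    [0.011,0.04,-0.018],
    [0.011,0.04,-0.018],
    [0.011,0.04,-0.018],
    [0.011,0.04,-0.018],
    [0,0,0],
  ],
  delta_pos=[
    [-0.001,-0.018,0.007],
    [-0.001,-0.018,0.007],
    [-0.001,-0.018,0.007],
    [-0.001,-0.018,0.007],
    [-0.001,-0.018,0.007],
    [-0.001,-0.018,0.008],
    [-0.001,-0.018,0.008],
    [0,-0.018,0.008],
    [0,0,0],
  ],
  gripper=[0.0854,0.0854,0.0854,0.0854,0.0854,0.0854,0.0854,0.0854,0.0854],
)

```text
time: 2.35
tool_pos: [0.4126, 0.0994, 0.27]
tcp_rot: [-2.869, -0.382, -0.984]
wrist_force: [-1.4, 0.4, -1.5]
width: 0.998
grip_force: 0.0
```

```bash
python3 - <<'E'
from h import *
now(); R=toolR(14.7,38); g=tcp((.4525,.107,.227),R); plan([(g,R,4)])
im={n:vision.read_camera(n) for n in C}
a=cv2.resize(im["side"][190:310,250:410],None,fx=4,fy=4,interpolation=cv2.INTER_CUBIC)
cv2.imwrite("pics/d1.png",a[:,:,::-1])
E
```

```text
t 2.35 pos [0.4126 0.0994 0.27  ] yaw(y) 15.16 tilt -0.06 lean 37.85 F [-1.38  0.39 -1.52] w 0.998 gf 0.0 q [ 0.09 -0.75  2.47  0.15  0.78  1.33]
turn/row deg max 0.12 mm 19.566553094502876
T [[-0.001,0.0007,0.0017],[-0.001,0.0007,0.0017],[-0.001,0.0007,0.0017],[-0.001,0.0007,0.0017]]
D [[0.0014,0.0008,0.0195],[0.0014,0.0008,0.0195],[0.0014,0.0007,0.0195],[0.0014,0.0007,0.0195]]
```

View pics/d1.png

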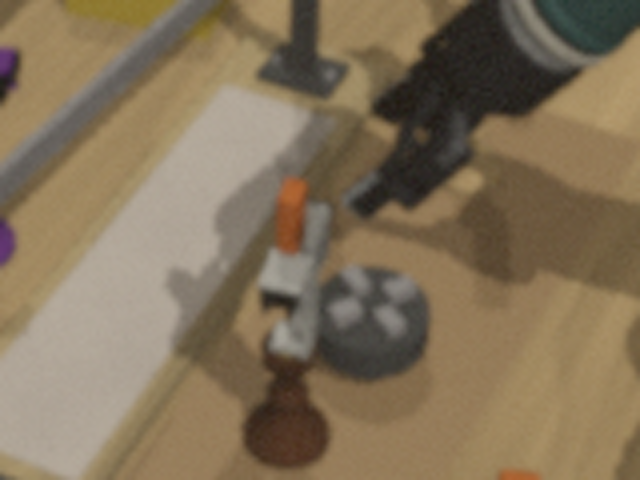

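The gripper is clear and lined up with A's orange grip (crop (292,215)) from the robot's side. I'll advance and close.

>>> jog_arm(
  turn=[
    [0,0,0.002],
    [0,0,0.002],
    [0,0,0.002],
    [0,0,0.001],
    [0,0,0],
    [0,0,0],
    [0,0,0],
    [0,0,0],
    [0,0,0],
    [0,0,0],
    [0,0,0],
    [0,0,0],
    [0,0,0],
  ],
  delta_pos=[
    [0.002,0.001,0.02],
    [0.002,0.001,0.02],
    [0.001,0.001,0.02],
    [0.001,0,0.018],
    [0,0,0],
    [0,0,0],
    [0,0,0],
    [0,0,0],
    [0,0,0],
    [0,0,0],
    [0,0,0],
    [0,0,0],
    [0,0,0],
  ],
  gripper=[0.0854,0.0854,0.0854,0.0854,0.0854,0.06,0.045,0.035,0.028,0.024,0.02,0.02,0.02],
  grip_force=60,
)

```text
time: 3.53
tool_pos: [0.4679, 0.1081, 0.2179]
tcp_rot: [-2.868, -0.367, -0.994]
wrist_force: [0.1, -0.2, 3.0]
width: 0.27
grip_force: 59.3
```

```bash
python3 - <<'E'
from h import *
now(); im={n:vision.read_camera(n) for n in C}
for n in C: print(n,blobs(im[n],(3,145,70),(14,255,255),5)); cv2.imwrite(f"pics/{n}_g.png",im[n][:,:,::-1])
E
```

```text
t 3.53 pos [0.4679 0.1081 0.2179] yaw(y) 14.62 tilt 0.06 lean 38.24 F [ 0.14 -0.21  2.98] w 0.27 gf 59.3 q [ 0.11 -0.55  2.47  0.17  0.56  1.31]
side [([325.0, 159.1], 109, [317, 150, 15, 20]), ([372.1, 176.4], 45, [370, 172, 6, 10]), ([237.6, 197.9], 106, [234, 191, 8, 15]), ([321.5, 234.5], 10, [320, 233, 4, 4]), ([322.3, 248.6], 19, [320, 245, 5, 7]), ([176.5, 288.8], 13, [173, 286, 7, 6]), ([190.9, 295.8], 219, [178, 288, 21, 18]), ([171.4, 293.8], 8, [170, 292, 4, 4]), ([168.5, 297.4], 17, [166, 294, 7, 7]), ([163.0, 298.0], 5, [162, 297, 3, 3]), ([322.8, 299.8], 6, [322, 299, 3, 3]), ([163.8, 304.7], 59, [155, 300, 18, 11]), ([317.7, 302.3], 6, [316, 301, 4, 3]), ([154.8, 313.4], 103, [141, 308, 28, 13]), ([378.8, 316.0], 170, [374, 308, 11, 18]), ([141.5, 318.3], 6, [140, 317, 4, 4]), ([126.6, 331.3], 216, [101, 318, 52, 29]), ([143.8, 326.0], 8, [142, 325, 5, 3]), ([117.6, 330.1], 10, [115, 328, 6, 5]), ([140.0, 329.2], 9, [137, 328, 7, 3]), ([88.3, 332.2], 6, [87, 331, 3, 4]), ([105.8, 347.8], 16, [104, 344, 5, 8]), ([111.0, 346.2], 9, [109, 345, 5, 4])]
top [([219.9, 123.4], 420, [185, 114, 62, 20]), ([302.3, 120.7], 33, [300, 117, 5, 9]), ([384.7, 148.4], 7, [382, 148, 6, 2]), ([203.1, 156.1], 38, [200, 152, 7, 9]), ([414.7, 202.1], 81, [409, 195, 14, 13]), ([380.9, 202.7], 34, [378, 200, 7, 7]), ([288.9, 204.2], 34, [286, 202, 7, 6]), ([153.3, 282.7], 252, [145, 253, 19, 58]), ([165.5, 286.4], 274, [160, 256, 13, 60]), ([482.7, 262.1], 7, [481, 261, 4, 3]), ([477.8, 262.6], 5, [476, 262, 4, 2]), ([133.2, 295.3], 261, [129, 265, 10, 60]), ([244.5, 268.9], 31, [242, 266, 6, 7])]
```

```bash
cat >> h.py <<'E'
import json
def trR(yaw,tilt): return Ro.from_euler("z",yaw,degrees=True)*Ro.from_euler("x",tilt,degrees=True)
def save(o,yaw,name):
    s=read_state();R=Ro.from_rotvec(s["tcp_rot"]);T=trR(yaw,0)
    json.dump({"r":(T.inv()*R).as_rotvec().tolist(),"p":T.inv().apply(s["tool_pos"]-np.array([*o,0])).tolist()},open(name,"w"))
def tpose(seat,yaw,tilt,name,dz=.160):
    d=json.load(open(name));T=trR(yaw,tilt);o=np.array(seat)-T.apply([0,0,dz])
    return o+T.apply(d["p"]),T*Ro.from_rotvec(d["r"])
def seatnow(name):
    s=read_state();d=json.load(open(name));R=Ro.from_rotvec(s["tcp_rot"]);T=R*Ro.from_rotvec(d["r"]).inv();o=s["tool_pos"]-T.apply(d["p"]);e=T.as_euler("ZXY",degrees=True)
    print("seat",(o+T.apply([0,0,.16])).round(4),"yaw,tilt,pitch",e.round(2));return o,T
E
python3 - <<'E'
from h import *
save((.453,.1045),14.65,"A.json"); seatnow("A.json")
a=tpose((.453,.1045,.285),14.65,0,"A.json")
b=tpose((.543,.107,.281),2.2,7,"A.json")
plan([(*a,6),(*b,8)]); print(a[0],b[0])
E
```

```text
seat [0.453  0.1045 0.16  ] yaw,tilt,pitch [14.65 -0.    0.  ]
turn/row deg max 1.78 mm 20.86552180032889
T [[0.0,0.0,0.0],[0.0,0.0,0.0],[0.0,0.0,0.0],[0.0,0.0,0.0],[0.0,0.0,0.0],[0.0,0.0,0.0],[-0.0048,0.0017,0.0307],[-0.0048,0.0017,0.0307],[-0.0048,0.0017,0.0307],[-0.0048,0.0017,0.0307],[-0.0048,0.0017,0.0307],[-0.0048,0.0017,0.0307],[-0.0048,0.0017,0.0307],[-0.0048,0.0017,0.0307]]
D [[0.0129,-0.0,-0.0164],[0.0129,-0.0,-0.0164],[0.0129,-0.0,-0.0164],[0.0129,-0.0,-0.0164],[0.0129,-0.0,-0.0164],[0.0129,-0.0,-0.0164],[0.0081,0.0038,0.0071],[0.0082,0.0035,0.0071],[0.0083,0.0032,0.0071],[0.0084,0.0029,0.0072],[0.0084,0.0027,0.0072],[0.0085,0.0024,0.0072],[0.0086,0.0021,0.0072],[0.0086,0.0018,0.0073]]
[0.46795216 0.10811584 0.3429028 ] [0.55865089 0.10025805 0.33843667]
```

>>> jog_arm(
  turn=[
    [0,0,0],
    [0,0,0],
    [0,0,0],
    [0,0,0],
    [0,0,0],
    [0,0,0],
    [0,0,0],
    [-0.005,0.002,0.031],
    [-0.005,0.002,0.031],
    [-0.005,0.002,0.031],
    [-0.005,0.002,0.031],
    [-0.005,0.002,0.031],
    [-0.005,0.002,0.031],
    [-0.005,0.002,0.03],
    [-0.005,0.002,0.03],
    [0,0,0],
    [0,0,0],
    [0,0,0],
  ],
  delta_pos=[
    [0.007,0,-0.009],
    [0.013,0,-0.016],
    [0.013,0,-0.016],
    [0.013,0,-0.016],
    [0.013,0,-0.016],
    [0.013,0,-0.016],
    [0.006,0,-0.008],
    [0.008,0.004,0.007],
    [0.008,0.004,0.007],
    [0.008,0.003,0.007],
    [0.008,0.003,0.007],
    [0.008,0.003,0.007],
    [0.009,0.002,0.007],
    [0.009,0.002,0.007],
    [0.009,0.002,0.007],
    [0,0,0],
    [0,0,0],
    [0,0,0],
  ],
  gripper=[0.02,0.02,0.02,0.02,0.02,0.02,0.02,0.02,0.02,0.02,0.02,0.02,0.02,0.02,0.02,0.02,0.02,0.02],
)

```text
time: 5.13
tool_pos: [0.5576, 0.0993, 0.3353]
tcp_rot: [-2.851, 0.008, -0.978]
wrist_force: [0.3, -0.3, -4.1]
width: 0.272
grip_force: 59.1
```

```bash
python3 - <<'E'
from h import *
now();seatnow("A.json"); im={n:vision.read_camera(n) for n in C}
for n in C: cv2.imwrite(f"pics/{n}_2.png",im[n][:,:,::-1])
a=cv2.resize(im["side"][130:280,205:345],None,fx=4,fy=4,interpolation=cv2.INTER_CUBIC)
b=cv2.resize(im["top"][120:210,255:315],None,fx=4,fy=4,interpolation=cv2.INTER_CUBIC)
o=np.zeros((600,800,3),np.uint8);o[:,:560]=a;o[:360,560:]=b;cv2.imwrite("pics/e1.png",o[:,:,::-1])
E
```

```text
t 5.13 pos [0.5576 0.0993 0.3353] yaw(y) 2.11 tilt 7.0 lean 38.55 F [ 0.32 -0.33 -4.13] w 0.272 gf 59.1 q [ 0.1  -0.41  2.18  0.09  0.7   1.62]
seat [0.5417 0.106  0.2779] yaw,tilt,pitch [2.14 6.93 0.22]
```

View pics/e1.png

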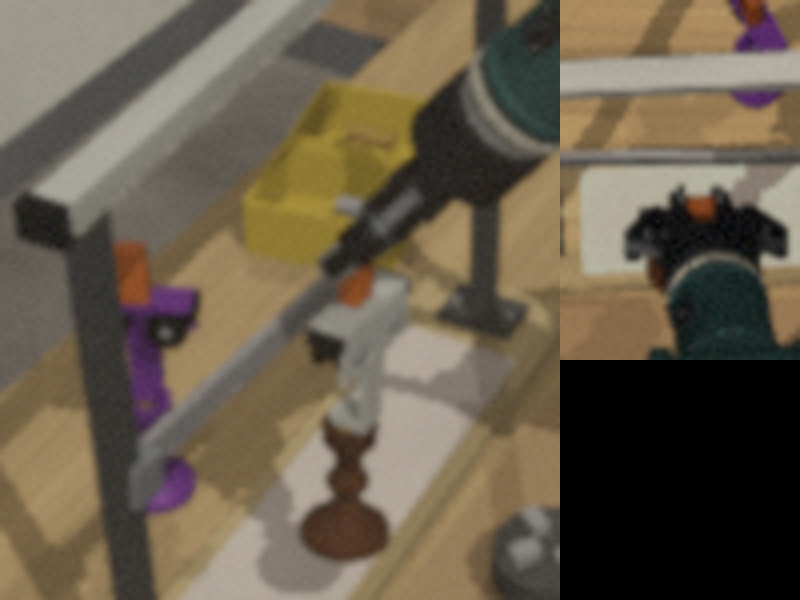

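The side crop shows A hanging upright on the robot's side of the rail, with its mouth at crop (335,350) facing the rail. The lamp and posts are clear. I'll go in towards the rail.

>>> jog_arm(
  turn=[
    [0,0,0],
    [0,0,0],
    [0,0,0],
    [0,0,0],
    [0,0,0],
    [0,0,0],
    [0,0,0],
    [0,0,0],
  ],
  delta_pos=[
    [0.007,0,0.0055],
    [0.007,0,0.0055],
    [0.007,0,0.0055],
    [0.007,0,0.0055],
    [0.007,0,0.0055],
    [0.007,0,0.0055],
    [0,0,0],
    [0,0,0],
  ],
  gripper=[0.02,0.02,0.02,0.02,0.02,0.02,0.02,0.02],
)

```text
time: 5.9
tool_pos: [0.6127, 0.1012, 0.3371]
tcp_rot: [-2.849, 0.009, -0.982]
wrist_force: [-0.6, -0.3, -3.8]
width: 0.267
grip_force: 59.1
```

```bash
python3 - <<'E'
from h import *
now();seatnow("A.json"); im={n:vision.read_camera(n) for n in C}
for n in C: cv2.imwrite(f"pics/{n}_3.png",im[n][:,:,::-1])
a=cv2.resize(im["side"][170:270,225:325],None,fx=5.5,fy=5.5,interpolation=cv2.INTER_CUBIC)
b=cv2.resize(im["top"][140:190,265:305],None,fx=6,fy=6,interpolation=cv2.INTER_CUBIC)
o=np.zeros((550,790,3),np.uint8);o[:,:550]=a;o[:300,550:]=b;cv2.imwrite("pics/e2.png",o[:,:,::-1])
i0=cv2.imread("pics/top0.png")[:,:,::-1].copy();s0=cv2.imread("pics/side0.png")[:,:,::-1].copy()
t=edge(i0,(250,158.6),(375,157.3)); s=edge(s0,(248,236),(318,170))
def pl(n,e): o,d=ray(n,*e[0]); N=np.cross(d,ray(n,*e[1])[1]); return N,N@o
for y,z in((.107,.2645),(.107,.26),(-.2,.2645-.307*.1228),(-.2,.26-.307*.1228)):
    print(y,z,[((c-N[1]*y-N[2]*z)/N[0]).round(4)-.004 for N,c in(pl("top",t),pl("side",s))])
E
```

```text
t 5.9 pos [0.6127 0.1012 0.3371] yaw(y) 2.07 tilt 7.03 lean 38.71 F [-0.64 -0.25 -3.77] w 0.267 gf 59.1 q [ 0.09 -0.29  2.1   0.1   0.66  1.6 ]
seat [0.597  0.108  0.2797] yaw,tilt,pitch [2.11 6.96 0.06]
0.107 0.2645 [np.float64(0.6146), np.float64(0.6119)]
0.107 0.26 [np.float64(0.6158), np.float64(0.6153)]
-0.2 0.2268004 [np.float64(0.6231), np.float64(0.6252)]
-0.2 0.2223004 [np.float64(0.6244), np.float64(0.6287)]
```

View pics/e2.png

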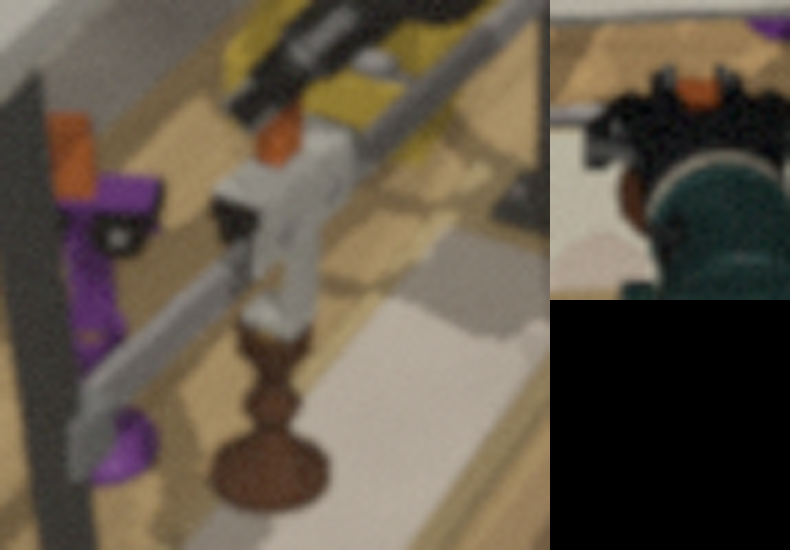

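The rail sits at the mouth entrance, level with the middle of it (side crop (235,260)). I'll continue and feel for the strap touching the rail.

>>> jog_arm(
  turn=[
    [0,0,0],
    [0,0,0],
    [0,0,0],
    [0,0,0],
    [0,0,0],
  ],
  delta_pos=[
    [0.0047,0,0.004],
    [0.0047,0,0.004],
    [0.0046,0,0.004],
    [0,0,0],
    [0,0,0],
  ],
  gripper=[0.02,0.02,0.02,0.02,0.02],
)

```text
time: 6.42
tool_pos: [0.6309, 0.1021, 0.3367]
tcp_rot: [-2.849, 0.009, -0.983]
wrist_force: [-0.1, -0.7, -5.1]
width: 0.274
grip_force: 59.1
```

>>> jog_arm(
  turn=[
    [0,0,0],
    [0,0,0],
    [0,0,0],
    [0,0,0],
  ],
  delta_pos=[
    [0.0015,0,0.0013],
    [0.0015,0,0.0013],
    [0,0,0],
    [0,0,0],
  ],
  gripper=[0.02,0.02,0.02,0.02],
)

```text
time: 6.75
tool_pos: [0.6345, 0.1022, 0.3367]
tcp_rot: [-2.849, 0.009, -0.984]
wrist_force: [-0.1, -0.3, -3.7]
width: 0.27
grip_force: 59.1
```

```bash
python3 -c "
from h import *
now();seatnow('A.json')"
```

```text
t 6.75 pos [0.6345 0.1022 0.3367] yaw(y) 2.09 tilt 7.03 lean 38.77 F [-0.08 -0.35 -3.65] w 0.27 gf 59.1 q [ 0.09 -0.24  2.06  0.11  0.65  1.6 ]
seat [0.6189 0.1089 0.2792] yaw,tilt,pitch [2.13 6.96 0.  ]
```

>>> jog_arm(
  turn=[
    [0,0,0],
    [0,0,0],
    [0,0,0],
  ],
  delta_pos=[
    [0.0016,0,0.0012],
    [0,0,0],
    [0,0,0],
  ],
  gripper=[0.02,0.02,0.02],
)

```text
time: 7.0
tool_pos: [0.6366, 0.1023, 0.3368]
tcp_rot: [-2.849, 0.009, -0.984]
wrist_force: [-0.3, 0.5, -3.0]
width: 0.269
grip_force: 59.1
```

>>> jog_arm(
  turn=[
    [0,0,0],
    [0,0,0],
    [0,0,0],
  ],
  delta_pos=[
    [0.0012,0,0.001],
    [0,0,0],
    [0,0,0],
  ],
  gripper=[0.02,0.02,0.02],
)

```text
time: 7.25
tool_pos: [0.638, 0.1023, 0.3366]
tcp_rot: [-2.849, 0.009, -0.983]
wrist_force: [-1.1, 0.9, -2.7]
width: 0.272
grip_force: 59.2
```

>>> jog_arm(
  turn=[
    [0,0,0],
    [0,0,0],
    [0,0,0],
  ],
  delta_pos=[
    [0.0012,0,0.001],
    [0,0,0],
    [0,0,0],
  ],
  gripper=[0.02,0.02,0.02],
)

```text
time: 7.5
tool_pos: [0.6393, 0.1026, 0.3364]
tcp_rot: [-2.849, 0.009, -0.982]
wrist_force: [-3.8, 0.1, -2.8]
width: 0.267
grip_force: 59.5
```

Contact at TCP x ≈ 0.638, so the wheel grooves line up at about 0.629. I'll back off 10 mm and lower.

>>> jog_arm(
  turn=[
    [0,0,0],
    [0,0,0],
    [0,0,0],
    [0,0,0],
    [0,0,0],
    [0,0,0],
    [0,0,0],
  ],
  delta_pos=[
    [-0.004,0,-0.0032],
    [-0.004,0,-0.0032],
    [0,0,0],
    [-0.0031,0,0.0039],
    [-0.0031,0,0.0039],
    [0,0,0],
    [0,0,0],
  ],
  gripper=[0.02,0.02,0.02,0.02,0.02,0.02,0.02],
)

```text
time: 8.08
tool_pos: [0.6289, 0.1032, 0.3255]
tcp_rot: [-2.85, 0.009, -0.981]
wrist_force: [0.4, 0.1, -4.6]
width: 0.268
grip_force: 59.0
```

```bash
python3 -c "
from h import *
now();seatnow('A.json')"
```

```text
t 8.08 pos [0.6289 0.1032 0.3255] yaw(y) 2.08 tilt 7.02 lean 38.67 F [ 0.36  0.05 -4.6 ] w 0.268 gf 59.0 q [ 0.09 -0.25  2.09  0.11  0.63  1.6 ]
seat [0.6132 0.1099 0.2681] yaw,tilt,pitch [2.12 6.96 0.1 ]
```

>>> jog_arm(
  turn=[
    [0,0,0],
    [0,0,0],
    [0,0,0],
  ],
  delta_pos=[
    [-0.0016,0,0.002],
    [0,0,0],
    [0,0,0],
  ],
  gripper=[0.02,0.02,0.02],
)

```text
time: 8.33
tool_pos: [0.6293, 0.1035, 0.324]
tcp_rot: [-2.849, 0.009, -0.983]
wrist_force: [-0.7, 0.1, -4.6]
width: 0.266
grip_force: 59.0
```

>>> jog_arm(
  turn=[
    [0,0,0],
    [0,0,0],
    [0,0,0],
  ],
  delta_pos=[
    [-0.001,0,0.0012],
    [0,0,0],
    [0,0,0],
  ],
  gripper=[0.02,0.02,0.02],
)

```text
time: 8.58
tool_pos: [0.6292, 0.1037, 0.3227]
tcp_rot: [-2.849, 0.009, -0.984]
wrist_force: [0.2, -0.2, -4.3]
width: 0.266
grip_force: 59.0
```

>>> jog_arm(
  turn=[
    [0,0,0],
    [0,0,0],
    [0,0,0],
  ],
  delta_pos=[
    [-0.001,0,0.0012],
    [0,0,0],
    [0,0,0],
  ],
  gripper=[0.02,0.02,0.02],
)

```text
time: 8.83
tool_pos: [0.6291, 0.1039, 0.321]
tcp_rot: [-2.849, 0.009, -0.983]
wrist_force: [0.1, 0.4, -3.9]
width: 0.273
grip_force: 59.0
```

>>> jog_arm(
  turn=[
    [0,0,0],
    [0,0,0],
    [0,0,0],
  ],
  delta_pos=[
    [-0.001,0,0.0012],
    [0,0,0],
    [0,0,0],
  ],
  gripper=[0.02,0.02,0.02],
)

```text
time: 9.08
tool_pos: [0.629, 0.1041, 0.3194]
tcp_rot: [-2.849, 0.009, -0.983]
wrist_force: [0.1, 0.2, -4.0]
width: 0.274
grip_force: 59.0
```

>>> jog_arm(
  turn=[
    [0,0,0],
    [0,0,0],
    [0,0,0],
  ],
  delta_pos=[
    [-0.001,0,0.0012],
    [0,0,0],
    [0,0,0],
  ],
  gripper=[0.02,0.02,0.02],
)

```text
time: 9.33
tool_pos: [0.6292, 0.1043, 0.3182]
tcp_rot: [-2.849, 0.009, -0.984]
wrist_force: [1.0, 0.2, -2.9]
width: 0.269
grip_force: 59.0
```

```bash
python3 -c "
from h import *
now();seatnow('A.json')"
```

```text
t 9.33 pos [0.6292 0.1043 0.3182] yaw(y) 2.09 tilt 7.03 lean 38.79 F [ 1.04  0.19 -2.93] w 0.269 gf 59.0 q [ 0.09 -0.24  2.1   0.11  0.62  1.6 ]
seat [0.6136 0.111  0.2607] yaw,tilt,pitch [ 2.13  6.97 -0.01]
```

>>> jog_arm(
  turn=[
    [0,0,0],
    [0,0,0],
    [0,0,0],
  ],
  delta_pos=[
    [-0.0008,0,0.001],
    [0,0,0],
    [0,0,0],
  ],
  gripper=[0.02,0.02,0.02],
)

```text
time: 9.58
tool_pos: [0.6295, 0.1044, 0.318]
tcp_rot: [-2.848, 0.009, -0.986]
wrist_force: [-2.6, -0.9, 0.7]
width: 0.273
grip_force: 59.6
```

>>> jog_arm(
  turn=[
    [0,0,0],
    [0,0,0],
    [0,0,0],
  ],
  delta_pos=[
    [-0.0006,0,0.0008],
    [0,0,0],
    [0,0,0],
  ],
  gripper=[0.02,0.02,0.02],
)

```text
time: 9.83
tool_pos: [0.6298, 0.1045, 0.3179]
tcp_rot: [-2.847, 0.008, -0.988]
wrist_force: [-4.9, -1.7, 5.3]
width: 0.273
grip_force: 60.4
```

```bash
python3 -c "
from h import *
now();seatnow('A.json')"
```

```text
t 9.83 pos [0.6298 0.1045 0.3179] yaw(y) 2.11 tilt 7.03 lean 38.95 F [-4.86 -1.71  5.34] w 0.273 gf 60.4 q [ 0.09 -0.24  2.1   0.11  0.61  1.6 ]
seat [0.6144 0.1113 0.2604] yaw,tilt,pitch [ 2.15  6.96 -0.18]
```

>>> jog_arm(
  turn=[
    [0,0,0],
    [0,0,0],
    [0,0,0],
  ],
  delta_pos=[
    [-0.0008,0,-0.0006],
    [0,0,0],
    [0,0,0],
  ],
  gripper=[0.02,0.02,0.02],
)

```text
time: 10.08
tool_pos: [0.6293, 0.1045, 0.3179]
tcp_rot: [-2.846, 0.009, -0.99]
wrist_force: [-1.7, -1.6, 5.9]
width: 0.271
grip_force: 60.0
```

>>> jog_arm(
  turn=[
    [0,0,0],
    [0,0,0],
    [0,0,0],
  ],
  delta_pos=[
    [-0.0008,0,-0.0006],
    [0,0,0],
    [0,0,0],
  ],
  gripper=[0.02,0.02,0.02],
)

```text
time: 10.33
tool_pos: [0.6286, 0.1045, 0.3179]
tcp_rot: [-2.846, 0.009, -0.99]
wrist_force: [2.8, -0.5, 4.9]
width: 0.267
grip_force: 59.6
```

```bash
python3 - <<'E'
from h import *
now();seatnow("A.json"); im={n:vision.read_camera(n) for n in C}
for n in C: cv2.imwrite(f"pics/{n}_4.png",im[n][:,:,::-1])
a=cv2.resize(im["side"][170:270,225:325],None,fx=6,fy=6,interpolation=cv2.INTER_CUBIC)
cv2.imwrite("pics/e3.png",a[:,:,::-1])
E
```

```text
t 10.33 pos [0.6286 0.1045 0.3179] yaw(y) 2.11 tilt 7.03 lean 39.04 F [ 2.76 -0.54  4.91] w 0.267 gf 59.6 q [ 0.09 -0.25  2.1   0.11  0.61  1.6 ]
seat [0.6132 0.1112 0.2604] yaw,tilt,pitch [ 2.15  6.97 -0.28]
```

View pics/e3.png

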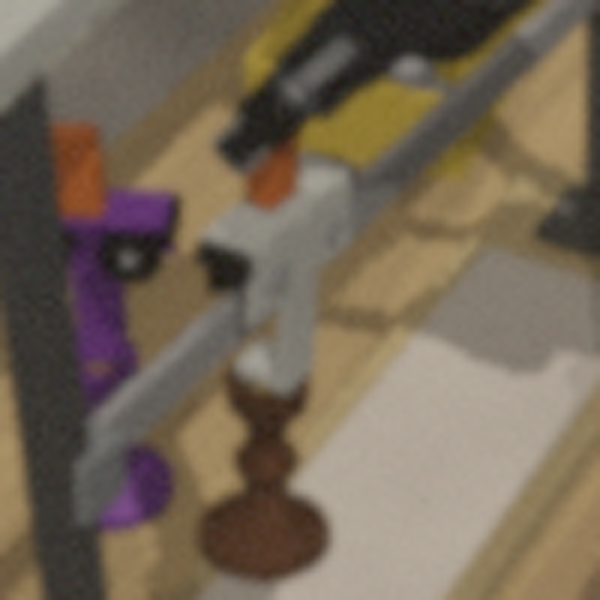

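The side crop shows both wheels on the rail, with the rail inside the mouth. The side force changes sign within 1 mm at constant height, so A is seated in the grooves. I'll relieve the load, open and withdraw.

>>> jog_arm(
  turn=[
    [0,0,0],
    [0,0,0],
    [0,0,0],
    [0,0,0],
    [0,0,0],
    [0,0,0],
    [0,0,0],
    [0,0,0],
  ],
  delta_pos=[
    [0.0008,0,-0.0003],
    [0,0,0],
    [0,0,0],
    [0,0,0],
    [0,0,0],
    [0,0,0],
    [0,0,0],
    [0,0,0],
  ],
  gripper=[0.02,0.02,0.026,0.03,0.034,0.038,0.042,0.042],
)

```text
time: 11.1
tool_pos: [0.627, 0.1044, 0.3153]
tcp_rot: [-2.85, 0.009, -0.981]
wrist_force: [0.7, -0.2, -0.2]
width: 0.492
grip_force: 0.3
```

>>> jog_arm(
  turn=[
    [0,0,0],
    [0,0,0],
    [0,0,0],
    [0,0,0],
    [0,0,0],
    [0,0,0],
    [0,0,0],
    [0,0,0],
    [0,0,0],
    [0,0,0],
  ],
  delta_pos=[
    [0,0,-0.01],
    [0,0,-0.02],
    [0,0,-0.025],
    [0,0,-0.025],
    [0,0,-0.025],
    [0,0,-0.025],
    [0,0,0],
    [0,0,0],
    [0,0,0],
    [0,0,0],
  ],
  gripper=[0.042,0.042,0.042,0.042,0.042,0.06,0.0854,0.0854,0.0854,0.0854],
)

```text
time: 11.93
tool_pos: [0.5473, 0.089, 0.4158]
tcp_rot: [-2.85, 0.009, -0.98]
wrist_force: [-0.3, 0.9, 0.6]
width: 1.0
grip_force: 0.0
```

```bash
python3 - <<'E'
from h import *
now(); im={n:vision.read_camera(n) for n in C}
for n in C: cv2.imwrite(f"pics/{n}_5.png",im[n][:,:,::-1])
a=cv2.resize(im["side"][75:275,205:425],None,fx=2.2,fy=2.2,interpolation=cv2.INTER_CUBIC)
b=cv2.resize(im["top"][120:220,225:425],None,fx=1.5,fy=1.5,interpolation=cv2.INTER_CUBIC)
o=np.zeros((440,790,3),np.uint8);o[:a.shape[0],:a.shape[1]]=a;o[:150,490:790]=b;cv2.imwrite("pics/e4.png",o[:,:,::-1])
E
```

```text
t 11.93 pos [0.5473 0.089  0.4158] yaw(y) 2.07 tilt 7.03 lean 38.61 F [-0.27  0.93  0.59] w 1.0 gf 0.0 q [ 0.07 -0.46  2.07  0.1   0.87  1.61]
```

View pics/e4.png

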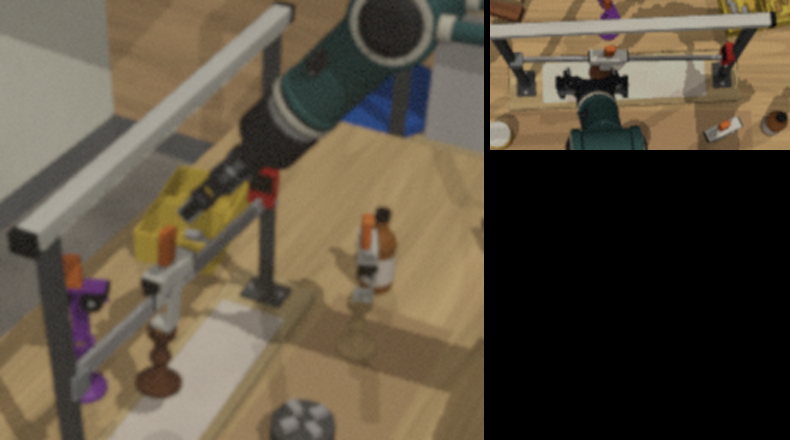

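The side crop shows A hanging free on the rail with its grip at crop (165,245), starting to roll. The gripper is clear of lamp and hanger, and B stands untouched by the bottle at (365,290). That was picture 10, so from here I work with numbers only.

```bash
python3 - <<'E'
from h import *
R=toolR(25.6,38); g=tcp((.456,-.224,.228),R); pre=g-R.apply([0,0,.085]); print(g,pre)
plan([((.43,.0,.39),toolR(8,38),5),(pre,R,10)])
E
```

```text
[ 0.46654925 -0.21894565  0.2130278 ] [ 0.41935525 -0.24155722  0.28000871]
turn/row deg max 1.84 mm 29.985829986845452
T [[-0.0066,-0.0014,-0.0314],[-0.0066,-0.0014,-0.0314],[-0.0066,-0.0014,-0.0314],[-0.0066,-0.0014,-0.0314],[-0.0066,-0.0014,-0.0314],[0.0189,0.0,-0.0242],[0.0189,0.0,-0.0242],[0.0189,0.0,-0.0242],[0.0189,0.0,-0.0242],[0.0189,0.0,-0.0242],[0.0189,0.0,-0.0242],[0.0189,0.0,-0.0242],[0.0189,0.0,-0.0242],[0.0189,0.0,-0.0242],[0.0189,0.0,-0.0242]]
D [[-0.0208,0.0174,-0.0125],[-0.0214,0.0169,-0.0124],[-0.0219,0.0163,-0.0122],[-0.0225,0.0157,-0.0121],[-0.023,0.015,-0.012],[-0.0103,0.0238,0.0059],[-0.0108,0.0236,0.0055],[-0.0114,0.0235,0.0051],[-0.012,0.0233,0.0046],[-0.0125,0.0231,0.0042],[-0.0131,0.0228,0.0037],[-0.0136,0.0226,0.0033],[-0.0142,0.0223,0.0029],[-0.0147,0.022,0.0025],[-0.0152,0.0217,0.0021]]
```

>>> jog_arm(
  turn=[
    [-0.007,-0.001,-0.031],
    [-0.007,-0.001,-0.031],
    [-0.007,-0.001,-0.031],
    [-0.007,-0.001,-0.031],
    [-0.007,-0.001,-0.031],
    [0.019,0,-0.024],
    [0.019,0,-0.024],
    [0.019,0,-0.024],
    [0.019,0,-0.024],
    [0.019,0,-0.024],
    [0.019,0,-0.024],
    [0.019,0,-0.024],
    [0.019,0,-0.024],
    [0.019,0,-0.024],
    [0.019,0,-0.024],
    [0,0,0],
    [0,0,0],
  ],
  delta_pos=[
    [-0.021,0.017,-0.0125],
    [-0.021,0.017,-0.0125],
    [-0.022,0.016,-0.012],
    [-0.0225,0.016,-0.012],
    [-0.023,0.015,-0.012],
    [-0.01,0.024,0.006],
    [-0.011,0.024,0.0055],
    [-0.0115,0.0235,0.005],
    [-0.012,0.0235,0.0045],
    [-0.0125,0.023,0.004],
    [-0.013,0.023,0.0035],
    [-0.0135,0.0225,0.0035],
    [-0.014,0.022,0.003],
    [-0.015,0.022,0.0025],
    [-0.015,0.0215,0.002],
    [0,0,0],
    [0,0,0],
  ],
  gripper=[0.0854,0.0854,0.0854,0.0854,0.0854,0.0854,0.0854,0.0854,0.0854,0.0854,0.0854,0.0854,0.0854,0.0854,0.0854,0.0854,0.0854],
)

```text
time: 13.45
tool_pos: [0.4187, -0.2414, 0.28]
tcp_rot: [-2.769, -0.615, -0.958]
wrist_force: [0.1, 0.3, 0.4]
width: 1.004
grip_force: 0.0
```

```bash
python3 - <<'E'
from h import *
now(); R=toolR(25.6,38); g=tcp((.456,-.224,.228),R); plan([(g,R,4)])
im={n:vision.read_camera(n) for n in C}
for n in C: cv2.imwrite(f"pics/{n}_6.png",im[n][:,:,::-1])
B=[b for b in blobs(im["side"],(3,145,70),(14,255,255),20) if 240<b[0][0]<390 and b[0][1]<260];print(B)
B2=[b for b in blobs(im["top"],(3,145,70),(14,255,255),10) if 255<b[0][0]<420 and b[0][1]<215];print(B2)
# expected A grip at parked, and B grip
st=np.array([.6265,-.230,.2195]);D=trR(2.2,7)
print("parked A grip proj",[proj(n,st+D.apply([0,.047,.059])).round(1) for n in C],"B grip proj",[proj(n,(.456,-.224,.219)).round(1) for n in C])
E
```

```text
t 13.45 pos [ 0.4187 -0.2414  0.28  ] yaw(y) 25.17 tilt 0.31 lean 38.23 F [0.09 0.26 0.38] w 1.004 gf 0.0 q [-1.04 -0.26  2.17  0.71  1.25 -0.15]
turn/row deg max 0.14 mm 21.30046947839413
T [[0.0001,-0.001,-0.0023],[0.0001,-0.001,-0.0023],[0.0001,-0.001,-0.0023],[0.0001,-0.001,-0.0023]]
D [[0.0,0.0001,0.0213],[0.0,0.0001,0.0213],[0.0001,0.0001,0.0213],[0.0001,0.0001,0.0213]]
[([325.0, 159.0], 102, [317, 150, 15, 20]), ([301.3, 168.0], 90, [298, 161, 8, 16]), ([375.0, 180.4], 132, [369, 172, 16, 20])]
[([302.3, 120.7], 33, [300, 117, 5, 9]), ([340.6, 152.8], 46, [337, 150, 9, 7]), ([414.3, 202.0], 86, [409, 195, 14, 13]), ([380.8, 202.8], 35, [378, 200, 7, 7])]
parked A grip proj [array([319.3, 153.1]), array([372.4, 152.7])] B grip proj [array([371.7, 179.9]), array([380.8, 203.4])]
```

A is rolling: its grip is at top (340,153), heading for about (372,153). Advancing on B.

>>> jog_arm(
  turn=[
    [0,-0.001,-0.002],
    [0,-0.001,-0.002],
    [0,-0.001,-0.002],
    [0,-0.001,-0.002],
    [0,0,0],
    [0,0,0],
    [0,0,0],
  ],
  delta_pos=[
    [0,0,0.0213],
    [0,0,0.0213],
    [0,0,0.0213],
    [0,0,0.0213],
    [0,0,0],
    [0,0,0],
    [0,0,0],
  ],
  gripper=[0.0854,0.0854,0.0854,0.0854,0.0854,0.0854,0.0854],
)

```text
time: 14.13
tool_pos: [0.467, -0.2178, 0.2167]
tcp_rot: [-2.773, -0.637, -0.959]
wrist_force: [-0.4, 0.2, -0.6]
width: 1.005
grip_force: 0.0
```

```bash
python3 - <<'E'
from h import *
now()
im={n:vision.read_camera(n) for n in C}
for n in C: cv2.imwrite(f"pics/{n}_7.png",im[n][:,:,::-1])
print([b for b in blobs(im["side"],(3,145,70),(14,255,255),20) if 240<b[0][0]<390 and b[0][1]<260])
print([b for b in blobs(im["top"],(3,145,70),(14,255,255),10) if 255<b[0][0]<420 and b[0][1]<215])
E
```

```text
t 14.13 pos [ 0.467  -0.2178  0.2167] yaw(y) 25.73 tilt -0.41 lean 38.07 F [-0.42  0.21 -0.59] w 1.005 gf 0.0 q [-0.91 -0.17  2.23  0.76  1.06 -0.17]
[([325.9, 158.2], 91, [318, 150, 14, 20]), ([310.4, 160.3], 82, [308, 153, 6, 16]), ([371.6, 175.8], 38, [369, 172, 6, 10]), ([380.6, 187.2], 34, [378, 183, 6, 9])]
[([302.3, 120.7], 33, [300, 117, 5, 9]), ([356.5, 152.9], 47, [353, 150, 9, 7]), ([414.8, 201.9], 87, [409, 194, 14, 14]), ([380.8, 202.8], 36, [378, 200, 7, 7])]
```

>>> jog_arm(
  turn=[
    [0.0055,0,0.0044],
    [0,0,0],
    [0,0,0],
    [0,0,0],
    [0,0,0],
    [0,0,0],
    [0,0,0],
    [0,0,0],
    [0,0,0],
  ],
  delta_pos=[
    [0,0,0],
    [0,0,0],
    [0,0,0],
    [0,0,0],
    [0,0,0],
    [0,0,0],
    [0,0,0],
    [0,0,0],
    [0,0,0],
  ],
  gripper=[0.06,0.045,0.035,0.028,0.024,0.02,0.02,0.02,0.02],
  grip_force=60,
)

```text
time: 14.98
tool_pos: [0.4669, -0.2182, 0.2155]
tcp_rot: [-2.768, -0.63, -0.954]
wrist_force: [-0.9, 0.4, 2.4]
width: 0.267
grip_force: 59.2
```

```bash
python3 - <<'E'
from h import *
now()
im={n:vision.read_camera(n) for n in C}
for n in C: cv2.imwrite(f"pics/{n}_8.png",im[n][:,:,::-1])
print([b for b in blobs(im["side"],(3,145,70),(14,255,255),10) if 240<b[0][0]<390 and b[0][1]<260])
print([b for b in blobs(im["top"],(3,145,70),(14,255,255),10) if 255<b[0][0]<420 and b[0][1]<215])
# B offset along trolley x relative to grasp point
s=read_state();R=Ro.from_rotvec(s["tcp_rot"]);g=s["tool_pos"]-R.apply([0,0,.019]);print("grasp",g)
save((.456+0,-.224),25.6,"B.json")
E
```

```text
t 14.98 pos [ 0.4669 -0.2182  0.2155] yaw(y) 25.66 tilt 0.1 lean 38.05 F [-0.9   0.35  2.42] w 0.267 gf 59.2 q [-0.91 -0.17  2.23  0.76  1.07 -0.16]
[([321.7, 154.1], 135, [315, 146, 17, 20]), ([371.1, 173.1], 17, [368, 171, 7, 5]), ([380.1, 185.8], 56, [377, 180, 8, 12])]
[([302.3, 120.7], 33, [300, 117, 5, 9]), ([370.6, 152.7], 49, [367, 149, 9, 8]), ([414.7, 202.3], 83, [409, 196, 14, 12]), ([382.0, 202.0], 31, [379, 199, 7, 7])]
grasp [ 0.45632989 -0.22325758  0.23049598]
```

```bash
python3 - <<'E'
from h import *
a=tpose((.456,-.224,.285),25.6,0,"B.json")
c=tpose((.50,-.02,.285),10,3,"B.json")
b=tpose((.543,.107,.277),2.2,7,"B.json")
plan([(*a,6),(*c,8),(*b,5)]); print(a[0],b[0])
E
```

```text
turn/row deg max 1.98 mm 25.858460897740997
T [[0.0,0.0,0.0],[0.0,0.0,0.0],[0.0,0.0,0.0],[0.0,0.0,0.0],[0.0,0.0,0.0],[0.0,0.0,0.0],[-0.0158,0.001,0.0308],[-0.0158,0.001,0.0308],[-0.0158,0.001,0.0308],[-0.0158,0.001,0.0308],[-0.0158,0.001,0.0308],[-0.0158,0.001,0.0308],[-0.0158,0.001,0.0308],[-0.0158,0.001,0.0308],[-0.0057,0.0024,0.03],[-0.0057,0.0024,0.03],[-0.0057,0.0024,0.03],[-0.0057,0.0024,0.03],[-0.0057,0.0024,0.03]]
D [[0.0128,-0.0,-0.0164],[0.0128,-0.0,-0.0164],[0.0128,-0.0,-0.0164],[0.0128,-0.0,-0.0164],[0.0128,-0.0,-0.0164],[0.0128,-0.0,-0.0164],[0.0125,-0.0198,0.0098],[0.0118,-0.0204,0.0095],[0.0112,-0.0209,0.0092],[0.0105,-0.0213,0.0089],[0.0099,-0.0218,0.0085],[0.0092,-0.0222,0.0082],[0.0085,-0.0226,0.0078],[0.0078,-0.023,0.0075],[0.0082,-0.0223,0.0101],[0.0075,-0.0226,0.01],[0.0068,-0.0229,0.0099],[0.0061,-0.0231,0.0098],[0.0054,-0.0233,0.0096]]
[ 0.46687361 -0.21816393  0.34053321] [0.55555705 0.10127063 0.3321881 ]
```

>>> jog_arm(
  turn=[
    [0,0,0],
    [0,0,0],
    [0,0,0],
    [0,0,0],
    [0,0,0],
    [0,0,0],
    [0,0,0],
    [-0.016,0.001,0.031],
    [-0.016,0.001,0.031],
    [-0.016,0.001,0.031],
    [-0.016,0.001,0.031],
    [-0.016,0.001,0.031],
    [-0.016,0.001,0.031],
    [-0.016,0.001,0.031],
    [-0.016,0.001,0.03],
  ],
  delta_pos=[
    [0.0065,0,-0.0082],
    [0.0128,0,-0.0164],
    [0.0128,0,-0.0164],
    [0.0128,0,-0.0164],
    [0.0128,0,-0.0164],
    [0.0128,0,-0.0164],
    [0.0063,0,-0.0082],
    [0.0125,-0.02,0.01],
    [0.012,-0.0205,0.0095],
    [0.011,-0.021,0.009],
    [0.0105,-0.0215,0.009],
    [0.01,-0.022,0.0085],
    [0.009,-0.022,0.008],
    [0.0085,-0.0225,0.008],
    [0.008,-0.023,0.0075],
  ],
  gripper=[0.02,0.02,0.02,0.02,0.02,0.02,0.02,0.02,0.02,0.02,0.02,0.02,0.02,0.02,0.02],
)

```text
time: 16.33
tool_pos: [0.5116, -0.0188, 0.3388]
tcp_rot: [-2.864, -0.22, -0.977]
wrist_force: [0.2, -0.9, -3.7]
width: 0.269
grip_force: 59.4
```

```bash
python3 - <<'E'
from h import *
now();seatnow("B.json")
plan([(*tpose((.543,.107,.277),2.2,7,"B.json"),7)])
im={n:vision.read_camera(n) for n in C}
print([b for b in blobs(im["top"],(3,145,70),(14,255,255),10) if 255<b[0][0]<420 and b[0][1]<215])
E
```

```text
t 16.33 pos [ 0.5116 -0.0188  0.3388] yaw(y) 9.87 tilt 3.14 lean 38.06 F [ 0.23 -0.87 -3.71] w 0.269 gf 59.4 q [-0.31 -0.51  2.23  0.43  0.88  0.92]
seat [ 0.499  -0.0185  0.2833] yaw,tilt,pitch [9.81 3.05 0.1 ]
turn/row deg max 1.23 mm 18.304371062672434
T [[-0.0039,0.0019,0.021],[-0.0039,0.0019,0.021],[-0.0039,0.0019,0.021],[-0.0039,0.0019,0.021],[-0.0039,0.0019,0.021],[-0.0039,0.0019,0.021],[-0.0039,0.0019,0.021]]
D [[0.0061,-0.0157,0.007],[0.0057,-0.0159,0.007],[0.0054,-0.016,0.0069],[0.005,-0.0162,0.0069],[0.0047,-0.0163,0.0068],[0.0043,-0.0164,0.0068],[0.004,-0.0165,0.0067]]
[([302.4, 120.7], 34, [300, 117, 6, 9]), ([370.6, 152.6], 51, [367, 149, 9, 8]), ([324.2, 183.5], 37, [321, 181, 7, 7]), ([414.5, 202.0], 78, [409, 195, 14, 12])]
```

A is at rest: (370.6,152.6), unchanged since the last look. Next, B to the pre-set pose.

>>> jog_arm(
  turn=[
    [-0.004,0.002,0.021],
    [-0.004,0.002,0.021],
    [-0.004,0.002,0.021],
    [-0.004,0.002,0.021],
    [-0.004,0.002,0.021],
    [-0.004,0.002,0.021],
    [-0.004,0.002,0.021],
    [0,0,0],
    [0,0,0],
  ],
  delta_pos=[
    [0.006,-0.0157,0.007],
    [0.0057,-0.016,0.007],
    [0.0055,-0.016,0.007],
    [0.005,-0.0162,0.007],
    [0.0047,-0.0163,0.0068],
    [0.0043,-0.0164,0.0068],
    [0.004,-0.0165,0.0067],
    [0,0,0],
    [0,0,0],
  ],
  gripper=[0.02,0.02,0.02,0.02,0.02,0.02,0.02,0.02,0.02],
)

```text
time: 17.18
tool_pos: [0.5556, 0.1004, 0.3315]
tcp_rot: [-2.85, -0.001, -0.976]
wrist_force: [-0.2, 0.2, -3.1]
width: 0.268
grip_force: 59.9
```

```bash
python3 - <<'E'
from h import *
now();seatnow("B.json")
plan([(*tpose((.612,.107,.277),2.2,7,"B.json"),8)])
E
```

```text
t 17.18 pos [0.5556 0.1004 0.3315] yaw(y) 2.44 tilt 6.95 lean 38.5 F [-0.22  0.24 -3.15] w 0.268 gf 59.9 q [ 0.1  -0.42  2.19  0.1   0.7   1.61]
seat [0.543  0.1059 0.2763] yaw,tilt,pitch [2.38 6.86 0.09]
turn/row deg max 0.03 mm 8.642337646724988
T [[0.0,0.0003,0.0005],[0.0,0.0003,0.0005],[0.0,0.0003,0.0005],[0.0,0.0003,0.0005],[0.0,0.0003,0.0005],[0.0,0.0003,0.0005],[0.0,0.0003,0.0005],[0.0,0.0003,0.0005]]
D [[0.0069,0.0002,0.0052],[0.0069,0.0002,0.0052],[0.0069,0.0002,0.0052],[0.0069,0.0002,0.0052],[0.0069,0.0002,0.0052],[0.0069,0.0002,0.0052],[0.0069,0.0002,0.0052],[0.0069,0.0002,0.0052]]
```

>>> jog_arm(
  turn=[
    [0,0,0.001],
    [0,0,0],
    [0,0,0.001],
    [0,0,0],
    [0,0,0.001],
    [0,0,0],
    [0,0,0.001],
    [0,0,0],
    [0,0,0],
    [0,0,0],
  ],
  delta_pos=[
    [0.0069,0,0.0052],
    [0.0069,0,0.0052],
    [0.0069,0,0.0052],
    [0.0069,0,0.0052],
    [0.0069,0,0.0052],
    [0.0069,0,0.0052],
    [0.0069,0,0.0052],
    [0.0069,0,0.0052],
    [0,0,0],
    [0,0,0],
  ],
  gripper=[0.02,0.02,0.02,0.02,0.02,0.02,0.02,0.02,0.02,0.02],
)

```text
time: 18.02
tool_pos: [0.6258, 0.1027, 0.3345]
tcp_rot: [-2.847, 0.008, -0.98]
wrist_force: [-0.5, 0.4, -3.1]
width: 0.266
grip_force: 60.0
```

>>> jog_arm(
  turn=[
    [0,0,0],
    [0,0,0],
    [0,0,0],
  ],
  delta_pos=[
    [0.0023,0,0.0019],
    [0,0,0],
    [0,0,0],
  ],
  gripper=[0.02,0.02,0.02],
)

```text
time: 18.27
tool_pos: [0.6282, 0.1029, 0.3347]
tcp_rot: [-2.847, 0.008, -0.981]
wrist_force: [-0.6, 0.4, -2.3]
width: 0.274
grip_force: 60.0
```

```bash
python3 -c "
from h import *
now();seatnow('B.json')"
```

```text
t 18.27 pos [0.6282 0.1029 0.3347] yaw(y) 2.17 tilt 7.15 lean 38.73 F [-0.56  0.43 -2.31] w 0.274 gf 60.0 q [ 0.09 -0.26  2.08  0.11  0.65  1.6 ]
seat [0.6158 0.1087 0.2795] yaw,tilt,pitch [ 2.11  7.06 -0.11]
```

>>> jog_arm(
  turn=[
    [0,0,0],
    [0,0,0],
    [0,0,0],
  ],
  delta_pos=[
    [0.0023,0,0.0019],
    [0,0,0],
    [0,0,0],
  ],
  gripper=[0.02,0.02,0.02],
)

```text
time: 18.52
tool_pos: [0.6314, 0.1029, 0.3348]
tcp_rot: [-2.847, 0.008, -0.981]
wrist_force: [-0.3, -0.7, -2.7]
width: 0.271
grip_force: 60.0
```

>>> jog_arm(
  turn=[
    [0,0,0],
    [0,0,0],
    [0,0,0],
  ],
  delta_pos=[
    [0.0012,0,0.001],
    [0,0,0],
    [0,0,0],
  ],
  gripper=[0.02,0.02,0.02],
)

```text
time: 18.77
tool_pos: [0.633, 0.1029, 0.3346]
tcp_rot: [-2.847, 0.008, -0.981]
wrist_force: [0.6, -0.6, -3.2]
width: 0.271
grip_force: 60.0
```

>>> jog_arm(
  turn=[
    [0,0,0],
    [0,0,0],
    [0,0,0],
  ],
  delta_pos=[
    [0.0012,0,0.001],
    [0,0,0],
    [0,0,0],
  ],
  gripper=[0.02,0.02,0.02],
)

```text
time: 19.02
tool_pos: [0.6345, 0.103, 0.3345]
tcp_rot: [-2.847, 0.008, -0.981]
wrist_force: [-0.5, 0.2, -2.6]
width: 0.271
grip_force: 60.1
```

>>> jog_arm(
  turn=[
    [0,0,0],
    [0,0,0],
    [0,0,0],
  ],
  delta_pos=[
    [0.0012,0,0.001],
    [0,0,0],
    [0,0,0],
  ],
  gripper=[0.02,0.02,0.02],
)

```text
time: 19.27
tool_pos: [0.6355, 0.1031, 0.3343]
tcp_rot: [-2.848, 0.007, -0.979]
wrist_force: [-4.9, -0.8, 0.2]
width: 0.275
grip_force: 60.9
```

>>> jog_arm(
  turn=[
    [0,0,0],
    [0,0,0],
    [0,0,0],
  ],
  delta_pos=[
    [0.0008,0,0.0006],
    [0,0,0],
    [0,0,0],
  ],
  gripper=[0.02,0.02,0.02],
)

```text
time: 19.52
tool_pos: [0.6363, 0.1032, 0.3341]
tcp_rot: [-2.848, 0.008, -0.978]
wrist_force: [-6.1, -0.6, 0.2]
width: 0.274
grip_force: 60.7
```

Contact at TCP x ≈ 0.635, so alignment is about 0.626.

>>> jog_arm(
  turn=[
    [0,0,0],
    [0,0,0],
    [0,0,0],
    [0,0,0],
    [0,0,0],
    [0,0,0],
    [0,0,0],
  ],
  delta_pos=[
    [-0.004,0,-0.0032],
    [-0.004,0,-0.0032],
    [0,0,0],
    [-0.0031,0,0.0039],
    [-0.0031,0,0.0039],
    [0,0,0],
    [0,0,0],
  ],
  gripper=[0.02,0.02,0.02,0.02,0.02,0.02,0.02],
)

```text
time: 20.1
tool_pos: [0.6263, 0.104, 0.3234]
tcp_rot: [-2.848, 0.008, -0.979]
wrist_force: [-0.0, 0.4, -3.4]
width: 0.265
grip_force: 60.0
```

```bash
python3 -c "
from h import *
now();seatnow('B.json')"
```

```text
t 20.1 pos [0.6263 0.104  0.3234] yaw(y) 2.15 tilt 7.15 lean 38.62 F [-0.04  0.44 -3.39] w 0.265 gf 60.0 q [ 0.09 -0.25  2.09  0.11  0.63  1.6 ]
seat [0.6138 0.1098 0.2682] yaw,tilt,pitch [ 2.09  7.05 -0.  ]
```

Seat contact is expected at z ≈ 0.2605, so about 7.5 mm more.

>>> jog_arm(
  turn=[
    [0,0,0],
    [0,0,0],
    [0,0,0],
    [0,0,0],
  ],
  delta_pos=[
    [-0.0018,0,0.0023],
    [-0.0018,0,0.0023],
    [0,0,0],
    [0,0,0],
  ],
  gripper=[0.02,0.02,0.02,0.02],
)

```text
time: 20.43
tool_pos: [0.6266, 0.1047, 0.3184]
tcp_rot: [-2.847, 0.008, -0.98]
wrist_force: [0.1, 1.0, -3.1]
width: 0.268
grip_force: 60.0
```

>>> jog_arm(
  turn=[
    [0,0,0],
    [0,0,0],
    [0,0,0],
  ],
  delta_pos=[
    [-0.001,0,0.0012],
    [0,0,0],
    [0,0,0],
  ],
  gripper=[0.02,0.02,0.02],
)

```text
time: 20.68
tool_pos: [0.6267, 0.1049, 0.3174]
tcp_rot: [-2.847, 0.008, -0.981]
wrist_force: [0.4, -1.1, -3.2]
width: 0.273
grip_force: 60.0
```

>>> jog_arm(
  turn=[
    [0,0,0],
    [0,0,0],
    [0,0,0],
  ],
  delta_pos=[
    [-0.0006,0,0.0008],
    [0,0,0],
    [0,0,0],
  ],
  gripper=[0.02,0.02,0.02],
)

```text
time: 20.93
tool_pos: [0.6267, 0.105, 0.3164]
tcp_rot: [-2.847, 0.008, -0.981]
wrist_force: [0.3, 1.4, -2.9]
width: 0.272
grip_force: 60.0
```

```bash
python3 -c "
from h import *
now();seatnow('B.json')"
```

```text
t 20.93 pos [0.6267 0.105  0.3164] yaw(y) 2.16 tilt 7.15 lean 38.73 F [ 0.28  1.43 -2.95] w 0.272 gf 60.0 q [ 0.09 -0.25  2.1   0.11  0.62  1.6 ]
seat [0.6143 0.1108 0.2612] yaw,tilt,pitch [ 2.1   7.06 -0.11]
```

>>> jog_arm(
  turn=[
    [0,0,0],
    [0,0,0],
    [0,0,0],
  ],
  delta_pos=[
    [-0.0008,0,0.001],
    [0,0,0],
    [0,0,0],
  ],
  gripper=[0.02,0.02,0.02],
)

```text
time: 21.18
tool_pos: [0.627, 0.1052, 0.3158]
tcp_rot: [-2.846, 0.008, -0.983]
wrist_force: [-0.4, 0.5, -1.8]
width: 0.273
grip_force: 60.3
```

>>> jog_arm(
  turn=[
    [0,0,0],
    [0,0,0],
    [0,0,0],
  ],
  delta_pos=[
    [-0.0008,0,0.001],
    [0,0,0],
    [0,0,0],
  ],
  gripper=[0.02,0.02,0.02],
)

```text
time: 21.43
tool_pos: [0.6273, 0.1053, 0.3156]
tcp_rot: [-2.846, 0.008, -0.985]
wrist_force: [-3.7, -1.1, 4.0]
width: 0.269
grip_force: 61.1
```

```bash
python3 -c "
from h import *
now();seatnow('B.json')"
```

```text
t 21.43 pos [0.6273 0.1053 0.3156] yaw(y) 2.18 tilt 7.16 lean 38.88 F [-3.75 -1.09  3.99] w 0.269 gf 61.1 q [ 0.09 -0.25  2.11  0.11  0.61  1.6 ]
seat [0.615  0.1111 0.2604] yaw,tilt,pitch [ 2.11  7.06 -0.26]
```

B shows the same contact height (0.2604) and force pattern as A. I'll centre it, then check.

>>> jog_arm(
  turn=[
    [0,0,0],
    [0,0,0],
    [0,0,0],
  ],
  delta_pos=[
    [-0.001,0,-0.0008],
    [0,0,0],
    [0,0,0],
  ],
  gripper=[0.02,0.02,0.02],
)

```text
time: 21.68
tool_pos: [0.6265, 0.1053, 0.3157]
tcp_rot: [-2.845, 0.008, -0.987]
wrist_force: [0.4, -0.8, 3.1]
width: 0.271
grip_force: 60.4
```

```bash
python3 - <<'E'
from h import *
now();seatnow('B.json')
im=vision.read_camera("top")
print([b for b in blobs(im,(3,145,70),(14,255,255),10) if 255<b[0][0]<420 and b[0][1]<215])
E
```

```text
t 21.68 pos [0.6265 0.1053 0.3157] yaw(y) 2.17 tilt 7.16 lean 38.95 F [ 0.41 -0.85  3.07] w 0.271 gf 60.4 q [ 0.09 -0.25  2.11  0.11  0.61  1.6 ]
seat [0.6143 0.1111 0.2604] yaw,tilt,pitch [ 2.11  7.07 -0.33]
[([302.3, 120.7], 33, [300, 117, 5, 9]), ([288.2, 151.5], 33, [285, 149, 8, 6]), ([370.6, 152.7], 49, [367, 149, 9, 8]), ([414.5, 201.7], 78, [409, 195, 14, 12])]
```

B is seated and A is still parked at (370.6,152.7). Releasing.

>>> jog_arm(
  turn=[
    [0,0,0],
    [0,0,0],
    [0,0,0],
    [0,0,0],
    [0,0,0],
    [0,0,0],
    [0,0,0],
    [0,0,0],
  ],
  delta_pos=[
    [0.0004,0,-0.0005],
    [0,0,0],
    [0,0,0],
    [0,0,0],
    [0,0,0],
    [0,0,0],
    [0,0,0],
    [0,0,0],
  ],
  gripper=[0.02,0.02,0.026,0.03,0.034,0.038,0.042,0.042],
)

```text
time: 22.4
tool_pos: [0.625, 0.1052, 0.3136]
tcp_rot: [-2.848, 0.008, -0.979]
wrist_force: [-0.9, 0.5, -0.3]
width: 0.492
grip_force: 0.2
```

>>> jog_arm(
  turn=[
    [0,0,0],
    [0,0,0],
    [0,0,0],
    [0,0,0],
    [0,0,0],
    [0,0,0],
    [0,0,0],
    [0,0,0],
    [0,0,0],
    [0,0,0],
    [0,0,0],
    [0,0,0],
    [0,0,0],
    [0,0,0],
  ],
  delta_pos=[
    [0,0,-0.01],
    [0,0,-0.02],
    [0,0,-0.025],
    [0,0,-0.025],
    [0,0,-0.025],
    [0,0,-0.025],
    [-0.02,0,-0.02],
    [-0.02,0,-0.02],
    [-0.02,0,-0.02],
    [0,0,0],
    [0,0,0],
    [0,0,0],
    [0,0,0],
    [0,0,0],
  ],
  gripper=[0.042,0.042,0.042,0.042,0.042,0.06,0.0854,0.0854,0.0854,0.0854,0.0854,0.0854,0.0854,0.0854],
)

```text
time: 23.57
tool_pos: [0.462, 0.085, 0.4252]
tcp_rot: [-2.848, 0.008, -0.979]
wrist_force: [-0.3, -0.3, 0.2]
width: 1.001
grip_force: 0.0
```

```bash
cat > chk.py <<'E'
from h import *
now()
for n in C:
    im=vision.read_camera(n); cv2.imwrite(f"pics/{n}_chk.png",im[:,:,::-1])
    print(n,[b for b in blobs(im,(3,145,70),(14,255,255),10) if 240<b[0][0]<420 and b[0][1]<(215 if n=="top" else 260)])
E
python3 chk.py
```

```text
t 23.57 pos [0.462  0.085  0.4252] yaw(y) 2.14 tilt 7.15 lean 38.64 F [-0.28 -0.29  0.18] w 1.001 gf 0.0 q [ 0.07 -0.66  2.16  0.09  0.98  1.62]
side [([321.5, 154.0], 133, [315, 146, 17, 19]), ([282.9, 183.3], 106, [280, 175, 7, 18]), ([377.7, 184.8], 100, [371, 176, 13, 16])]
top [([302.3, 120.7], 33, [300, 117, 5, 9]), ([370.7, 152.5], 53, [367, 149, 9, 8]), ([309.5, 152.9], 44, [306, 150, 8, 7]), ([414.5, 201.9], 81, [409, 195, 14, 13])]
```

B is rolling. I'll wait for it.

>>> jog_arm(
  turn=[
    [0,0,0],
    [0,0,0],
    [0,0,0],
    [0,0,0],
    [0,0,0],
    [0,0,0],
    [0,0,0],
    [0,0,0],
    [0,0,0],
    [0,0,0],
    [0,0,0],
    [0,0,0],
    [0,0,0],
    [0,0,0],
    [0,0,0],
    [0,0,0],
    [0,0,0],
    [0,0,0],
    [0,0,0],
    [0,0,0],
  ],
  delta_pos=[
    [0,0,0],
    [0,0,0],
    [0,0,0],
    [0,0,0],
    [0,0,0],
    [0,0,0],
    [0,0,0],
    [0,0,0],
    [0,0,0],
    [0,0,0],
    [0,0,0],
    [0,0,0],
    [0,0,0],
    [0,0,0],
    [0,0,0],
    [0,0,0],
    [0,0,0],
    [0,0,0],
    [0,0,0],
    [0,0,0],
  ],
  gripper=[0.0854,0.0854,0.0854,0.0854,0.0854,0.0854,0.0854,0.0854,0.0854,0.0854,0.0854,0.0854,0.0854,0.0854,0.0854,0.0854,0.0854,0.0854,0.0854,0.0854],
)

```text
time: 25.33
tool_pos: [0.4615, 0.085, 0.426]
tcp_rot: [-2.847, 0.008, -0.981]
wrist_force: [1.4, -0.7, -0.1]
width: 1.0
grip_force: 0.0
```

```bash
python3 chk.py
```

```text
t 25.33 pos [0.4615 0.085  0.426 ] yaw(y) 2.16 tilt 7.15 lean 38.73 F [ 1.39 -0.75 -0.08] w 1.0 gf 0.0 q [ 0.07 -0.66  2.16  0.09  0.98  1.62]
side [([321.7, 153.9], 137, [315, 146, 17, 19]), ([303.9, 166.1], 95, [301, 158, 7, 17]), ([377.1, 185.2], 84, [371, 177, 14, 15]), ([375.4, 206.4], 10, [372, 206, 8, 2])]
top [([302.3, 120.7], 33, [300, 117, 5, 9]), ([370.6, 152.6], 52, [367, 149, 9, 8]), ([344.2, 152.8], 49, [341, 150, 8, 7]), ([414.9, 202.1], 77, [410, 195, 13, 12])]
```

>>> jog_arm(
  turn=[
    [0,0,0],
    [0,0,0],
    [0,0,0],
    [0,0,0],
    [0,0,0],
    [0,0,0],
    [0,0,0],
    [0,0,0],
    [0,0,0],
    [0,0,0],
    [0,0,0],
    [0,0,0],
    [0,0,0],
    [0,0,0],
    [0,0,0],
    [0,0,0],
    [0,0,0],
    [0,0,0],
    [0,0,0],
    [0,0,0],
  ],
  delta_pos=[
    [0,0,0],
    [0,0,0],
    [0,0,0],
    [0,0,0],
    [0,0,0],
    [0,0,0],
    [0,0,0],
    [0,0,0],
    [0,0,0],
    [0,0,0],
    [0,0,0],
    [0,0,0],
    [0,0,0],
    [0,0,0],
    [0,0,0],
    [0,0,0],
    [0,0,0],
    [0,0,0],
    [0,0,0],
    [0,0,0],
  ],
  gripper=[0.0854,0.0854,0.0854,0.0854,0.0854,0.0854,0.0854,0.0854,0.0854,0.0854,0.0854,0.0854,0.0854,0.0854,0.0854,0.0854,0.0854,0.0854,0.0854,0.0854],
)

```text
time: 27.1
tool_pos: [0.4615, 0.085, 0.426]
tcp_rot: [-2.847, 0.008, -0.981]
wrist_force: [1.6, 0.9, -0.1]
width: 0.999
grip_force: 0.0
```

```bash
python3 chk.py; python3 -c "
from h import *
D=trR(2.2,7);st=np.array([.6265,-.230,.2195])
for s in(.047,.141): print([proj(n,st+D.apply([0,s,.059])).round(1) for n in C])"
```

```text
t 27.1 pos [0.4615 0.085  0.426 ] yaw(y) 2.16 tilt 7.15 lean 38.73 F [ 1.65  0.94 -0.08] w 0.999 gf 0.0 q [ 0.07 -0.66  2.16  0.09  0.98  1.62]
side [([321.4, 153.9], 132, [315, 146, 17, 19]), ([304.3, 166.0], 91, [301, 158, 8, 17]), ([377.1, 185.3], 95, [371, 176, 14, 16])]
top [([302.3, 120.7], 33, [300, 117, 5, 9]), ([370.7, 152.5], 51, [367, 149, 9, 8]), ([384.0, 148.7], 10, [382, 148, 6, 4]), ([344.3, 152.8], 48, [341, 150, 8, 7]), ([414.6, 202.1], 78, [409, 196, 14, 11])]
[array([319.3, 153.1]), array([372.4, 152.7])]
[array([305.5, 164.8]), array([346. , 152.9])]
```

```bash
python3 -c "
from workcell import ticket
print(ticket.finish_job())"
```

```text
the job is handed in; nothing more can be done
None
```

Both candlesticks hang on the rail, A at the red stop and B up against it, at rest in the last two looks before I handed in at 27 s; no verdict came back. The bottle had not moved, but I did not re-check the tin and chuck.

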